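# Press a compass rose disc home with an over-centre clamp

## Task

The white rose disc stands a few millimetres proud of its copper cup: stand the cup in the nest of the clamp jig, swing the clamp handle over centre until it locks, and take your hand off so that it stays locked on the disc for a full second or so, pressing the disc flush. Then swing the handle fully back open while the cup stays in the nest, and carry the cup upright to the middle of the low wooden tray. Never press or pinch the porcelain disc yourself, only with the clamp, and do not disturb the steel sight vane or the frosted glass cover.

Things in the scene. Friction and masses are not known exactly. Their poses are not given: they have to be found in the camera images.
- jig: Clamp jig, fixed: dark steel base plate 220 x 100 x 12 mm with a red clamp housing (112 mm high, 40 mm wide, from 40 mm behind to 16 mm ahead of the origin) and a nest of four brass stop pins, 9 mm high. Origin on the table top; x runs from the handle end to the nest end, z up. The plate reaches from -70 to +150 mm along x, +-50 mm along y.
- nest (a point): Centre of the nest, on top of the base plate (12 mm above the table), 105 mm from the jig origin along its x axis. The cup stands here between the four pins (on a circle of radius 38 mm at 45 degrees to the jig axes), with about 3 mm play.
- pivot (a point): Centre of the handle's hinge, 68 mm above the table. The hinge axis is the jig's y axis.
- knob (a point): Centre of the black drum-shaped knob at the end of the handle, 120 mm from the pivot: 32 mm diameter, 32 mm long, its axis along the jig's y axis. It can be pinched by its two flat ends and turns between the fingers as the handle swings. The handle itself is a 12 mm steel rod.
- handle (a joint): Handle angle, rad. At 0 (open) it lies back from the nest, the knob 0.25 rad above pivot level; as it grows the knob swings up and over towards the nest. Dead centre is 1.55; past it the handle snaps lightly to its stop at 1.75, locked. It starts open, stays where left short of centre, and takes 2 to 5 N at the knob.
- cup_mid (a point): Middle (half-way up, on the axis) of the copper cup: round, 60 mm diameter, 60 mm tall, foot tapered to 54 mm over its lowest 9 mm, 0.3 kg, walls solid enough to grip. z axis up the cup. The white porcelain disc (47 mm diameter) sits in its mouth, its top up to 5 mm above the rim at the start.
- disc (a joint): How far the disc has been pressed down, in m: 0 to 0.0015 at the start (proud of the rim by 5 mm less this), 0.005 when flush with the rim. Stiff: needs more than 4 N.
- tray: Fixed pale wooden tray, 140 x 140 mm, rim 12 mm high, walls 6 mm, floor 6 mm thick. Origin under its centre on the table.
- vane: Bystander: upright steel sight vane, 122 mm tall, 36 mm wide frame on a 55 x 45 mm foot. Origin under its foot. Stands beside the jig.
- cover: Bystander: frosted glass bowl cover, a dome 84 mm across and 58 mm high with its knob. Origin at the centre of its underside. Stands beside the jig. (A closed cedar box, fixed, 71 mm high, stands farther off beyond the work.)
- foot_pad (a point): Pressing face of the sprung black rubber foot (18 mm diameter) at the end of the clamp's 110 mm steel beam, which the handle drives. Handle open: the beam stands up over the housing, leaning back a little, to about 210 mm above the table. Handle locked: it lies level and the foot presses the middle of the disc in the nest.
Mind the look-alikes: they are no part of the job. Leave any black or yellow look-alike of the part that bears cup_mid alone.

How it is judged:
On the way, in this order (a step that is already met when the one before it is completed fails the run):
1. the cup stands in the nest, let go, with the disc still proud and the clamp open (horizontal distance between cup_mid and nest below 0.008 m and z of cup_mid in the frame of nest below 0.033 m and angle between cup_mid's own z axis and vertical below 0.08 rad and value of joint disc below 0.003 m and value of joint handle below 0.5 rad and distance between the grasp point and cup_mid above 0.05 m), for 0.2 s.
2. the handle is locked over centre, hand off, and the disc is pressed flush (value of joint handle above 1.65 rad and value of joint disc above 0.004 m and contact force between the fingers and jig below 0.1 N and horizontal distance between cup_mid and nest below 0.008 m), for 0.8 s.
3. the handle is swung back open with the cup still in the nest (value of joint handle below 0.4 rad and horizontal distance between cup_mid and nest below 0.01 m and z of cup_mid in the frame of nest below 0.034 m), for 0.1 s.
At the end, for the whole second after the job is handed in: The cup stands upright on the tray floor within 33 mm of the tray's middle, its disc flush within 1 mm, and the clamp handle is open (below 0.4 rad) (horizontal distance between cup_mid and tray below 0.033 m and z of cup_mid in the frame of tray below 0.039 m and angle between cup_mid's own z axis and vertical below 0.08 rad and value of joint disc above 0.004 m and value of joint handle below 0.4 rad); the robot touches nothing.
It fails at once if the fingers press the porcelain disc (over 2 N) (contact force between the fingers and disc above 2 N).
It fails at once if the sight vane is shifted more than 15 mm or tipped (distance of vane from where it was at the start of the episode above 0.015 m or angle between vane's own z axis and vertical above 0.2 rad).
It fails at once if the glass cover is shifted more than 15 mm or tipped (distance of cover from where it was at the start of the episode above 0.015 m or angle between cover's own z axis and vertical above 0.2 rad).
It fails at once if the cup is tipped over 0.5 rad (angle between cup_mid's own z axis and vertical above 0.5 rad).
It also fails if it takes over 72 s, if anything falls off the work surface, if the arm or the gripper's body presses on something with over 40 N, if the wrist force passes 120 N, or if a joint passes its speed limit or range.

## Robot

A 7-joint arm with a two-finger parallel gripper is mounted at the origin on the work surface. World frame = base frame: x ahead of the robot, y to its left, z up, the work surface at z = 0. Lengths are in m, angles in rad, forces in N, time in s.
With the tool pointing down it reaches from about 0.35 to 0.9 m from the base axis. Payload 19.9 kg.
Tool frame: the origin (TCP) lies on the centre line of the jaws, within the pads' length; the fingertips stand ahead of it and the grasp point (between the pads) lies 2 mm behind it (r.nose_length is the z of the fingertips in the tool frame, in m); z points along the fingers, x is the direction in which the jaws open and shut, and the axes are right-handed (so a half turn about z gives the same grasp; the last joint's range is limited). The gripper opens to 94 mm and grips with 3 to 60 N. Pads are 16 mm wide; open, the fingers measure 119 mm over their backs; the gripper's body (75 mm by 177 mm) begins 78 mm behind the grasp point.
Start: joints at [-1.216, 0.417, -0.01, 1.614, 0.005, 1.111, -0.053], TCP at [0.242, 0.576, 0.183] pointing down, gripper open.
Joint ranges: [-2.81, 2.81], [-0.39, 2.02], [-1.27, 1.25], [0.06, 2.57], [-1.19, 4.33], [0.19, 2], [-2.82, 2.82]. Speed limits (rad/s): [1.89, 1.89, 2.39, 2.39, 3.01, 3.01, 3.01].

## Interface

Orientations are given as a 3x3 rotation matrix whose columns are the frame's x, y, z axes.
In Python, from cell import r gives the robot as it stands. The module is installed in compiled form; this text tells all that it offers.
- The arm moves only by the tool play_rows, never from a script. Its argument "series" is a list that holds one entry, the list of rows, each a list of 4 numbers: the shift along the tool's x, y, z in units of 30 mm (1.0 is 30 mm), then the turn about the tool's z in units of 8 degrees (1.0 is 8 degrees). In form: [[[dx, dy, dz, turn], ...]]. A call has 1 to 8 rows; each row shifts and turns the pose as measured when the row begins, along the tool's axes as they then stand; what a row does not reach is not made up. A row lasts 1/10 s, in which the tool goes at most 50 mm and 8.59 degrees, less where a joint would pass 70% of its speed; a pose out of reach is approached as far as the arm can. A call is refused whole if a number of a shift passes 1 or a number of a turn 1, either way. A call with a gripper value outside its range is refused whole. "grip" is the opening in per cent of the stroke, from 0 (shut) to 100 (fully open), set as the call begins (left out, the last holds). The fingers move at their own pace and stop on an object; the grip force is fixed at half the most. Time passes only in rows, so rows that do not move let the fingers close. It gives the time, the measured TCP pose, the force and the opening at its end, in the units of the state.
- r.sense(): the state, without advancing time (a new reading comes with each control period).
- r.read_camera(name): name is "scene" or "top"; returns the picture (420x560x3 uint8, red, green, blue); there is no depth.
- r.camera_model(name): a dict with "camera_matrix" (3x3 intrinsics, pixels), "rvec" (rotation vector, rad) and "tvec" (3), from world to camera coordinates, as OpenCV has them. Camera axes: x right, y down, z forward; pixel columns grow to the right and rows downward; lengths in m; the calibration is good to about 2 mm. A picture is of the moment at which its call begins. camera_model takes no time and is no camera call.
- r.close_job(): hands the job in, once; it reports no verdict.
The state is a dict: "time": time; "qpos": joint angles; "joint_velocities": joint speeds; "joint_torque": joint torques, N m; "tcp_pos": TCP position; "eef_rot": TCP orientation; "wrist_force": force on the tool from outside, world axes, zero at the start; "torque": the same for the moment, N m; "gripper_width": opening from 0.0 (shut) to 1.0 (fully open).
Only numpy, scipy, OpenCV 4.12 (cv2) and the standard library are available. Lean on these libraries where they do the work, as an engineer would, in place of code of your own. Each camera call takes 0.05 s, during which the arm holds its last target.

## Working session

There is one attempt and no reset: what is moved stays moved. The work goes in short steps, Python scripts to look and compute and a tool call to move; the robot and the scene stay as the last step left them, time stands still between calls to the robot, and variables do not carry over. Pictures are saved under pics/ and viewed, and the job is handed in when it is done.

Besides the shell and the picture viewer there is one more tool, called after "Emit:" as name(argument=value, ...), one argument or row to a line, values as JSON. play_rows: Moves the arm, as the interface text tells. Its arguments: {"type":"object","properties":{"series":{"type":"array","items":{"type":"array","items":{"type":"array","items":{"type":"number"}}}},"grip":{"type":"number"}},"required":["series"]}

```bash
mkdir -p pics; python3 - <<'E'
from cell import r
import cv2,numpy as np
for n in("scene","top"):
    im=r.read_camera(n); cv2.imwrite(f"pics/{n}0.png",cv2.cvtColor(im,cv2.COLOR_RGB2BGR))
    m=r.camera_model(n); R=cv2.Rodrigues(np.array(m["rvec"]))[0]
    print(n,np.array(m["camera_matrix"]).round(1).tolist(),(-R.T@np.array(m["tvec"]).ravel()).round(3),R.round(2).tolist())
s=r.sense(); print(s["time"],s["tcp_pos"],s["eef_rot"],s["gripper_width"],r.nose_length)
E
```

```text
scene [[394.6, 0.0, 279.8], [0.0, 394.6, 218.1], [0.0, 0.0, 1.0]] [ 1.026 -0.105  0.885] [[0.24, 0.97, 0.01], [0.8, -0.19, -0.57], [-0.55, 0.15, -0.82]]
top [[394.3, 0.0, 278.4], [0.0, 394.3, 211.4], [0.0, 0.0, 1.0]] [0.472 0.01  1.164] [[-0.02, -1.0, -0.02], [-1.0, 0.02, -0.07], [0.07, 0.02, -1.0]]
0.1 [0.24141947 0.57613559 0.18202926] [[ 3.86468108e-01  9.22302718e-01 -3.12200693e-04]
 [ 9.22302224e-01 -3.86468225e-01 -9.58557695e-04]
 [-1.00473602e-03  8.25085849e-05 -9.99999492e-01]] 1.0000855417700352 0.017
```

View pics/scene0.png

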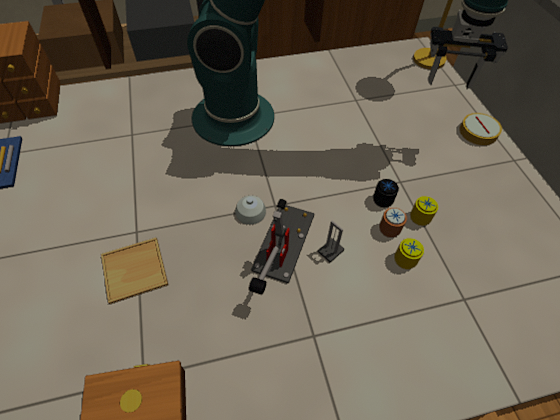

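View pics/top0.png

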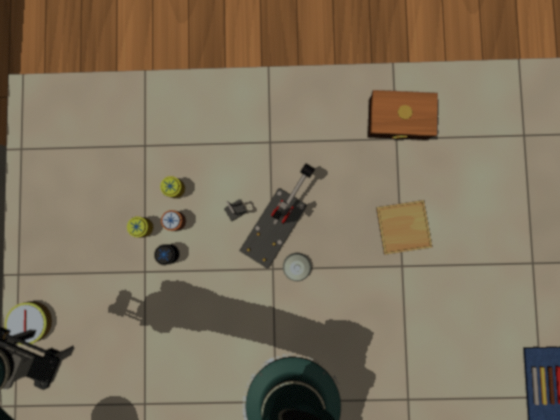

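The scene shows the copper cup at about (393,222), between two yellow cups and a black one. The jig is at (285,240) with its handle towards (258,285). The vane is at (332,243), the cover at (250,208) and the tray at (134,270). I'll enlarge these areas to measure them.

```bash
cat > h.py <<'E'
from cell import r
import cv2,numpy as np
def cam(n):
    m=r.camera_model(n);return np.array(m["camera_matrix"]),np.array(m["rvec"],float).reshape(3),np.array(m["tvec"],float).reshape(3)
def ray(n,u,v):
    K,rv,t=cam(n);R=cv2.Rodrigues(rv)[0];d=R.T@np.linalg.solve(K,[u,v,1.]);return -R.T@t,d
def onz(n,u,v,z):
    c,d=ray(n,u,v);return c+d*(z-c[2])/d[2]
def proj(n,P):
    K,rv,t=cam(n);return cv2.projectPoints(np.array(P,float).reshape(-1,1,3),rv,t,K,None)[0].reshape(-1,2)
def tri(a,b):
    c1,d1=ray("scene",*a);c2,d2=ray("top",*b);d1/=np.linalg.norm(d1);d2/=np.linalg.norm(d2)
    s=np.linalg.lstsq(np.c_[d1,-d2],c2-c1,rcond=None)[0];p,q=c1+s[0]*d1,c2+s[1]*d2
    return (p+q)/2,np.linalg.norm(p-q)
def shot(n,f,box=None,k=4):
    im=cv2.cvtColor(r.read_camera(n),cv2.COLOR_RGB2BGR);cv2.imwrite(f"pics/{f}_raw.png",im)
    if box: x,y,w,h=box;im=cv2.resize(im[y:y+h,x:x+w],None,fx=k,fy=k,interpolation=cv2.INTER_CUBIC)
    cv2.imwrite(f"pics/{f}.png",im)
E
python3 - <<'E'
import cv2
for n,x,y,w,h,f in(("scene",230,170,210,135,"sc"),("top",120,150,200,140,"tc")):
    im=cv2.imread(f"pics/{n}0.png")[y:y+h,x:x+w];cv2.imwrite(f"pics/{f}.png",cv2.resize(im,(0,0),fx=3.8,fy=3.8,interpolation=cv2.INTER_CUBIC))
E
```

```text
(no output)
```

View pics/sc.png

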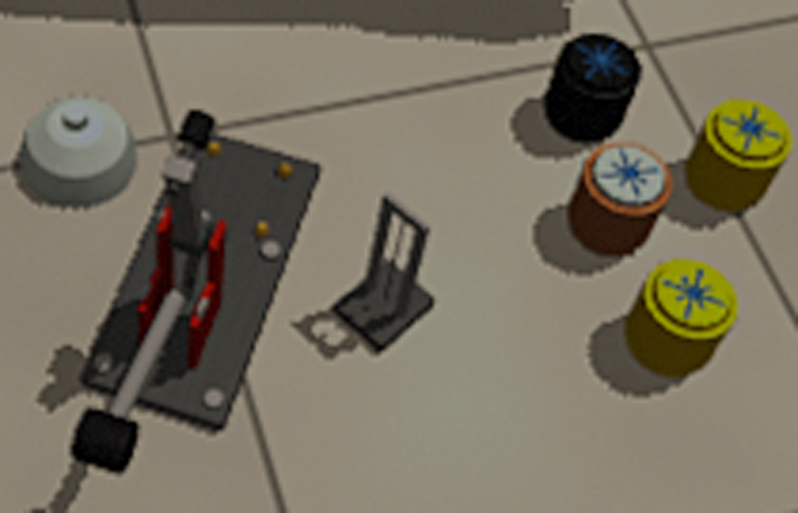

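View pics/tc.png

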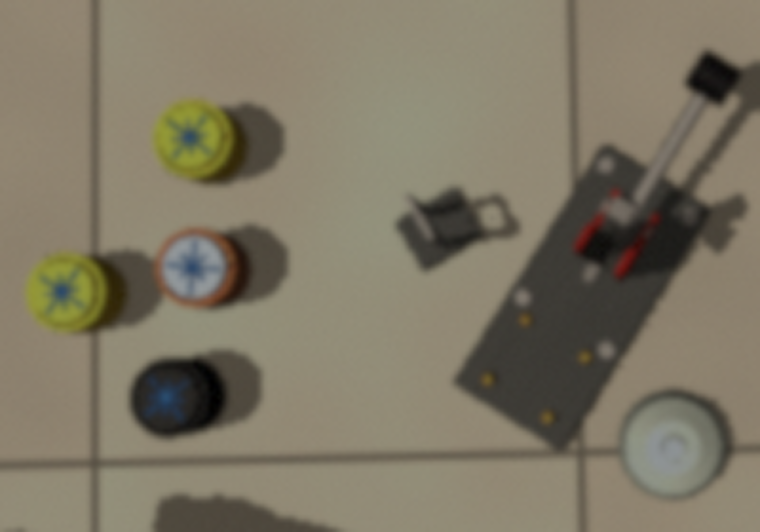

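```bash
python3 - <<'E'
from h import *
T=lambda x,y:(120+(x+.5)/3.8-.5,150+(y+.5)/3.8-.5)
S=lambda x,y:(230+(x+.5)/3.8-.5,170+(y+.5)/3.8-.5)
top=cv2.imread("pics/top0.png");sc=cv2.imread("pics/scene0.png")
hs=cv2.cvtColor(top,cv2.COLOR_BGR2HSV)
# gold pins by mask
x,y,w,h=235,220,55,55
m=((hs[...,0]>12)&(hs[...,0]<28)&(hs[...,1]>110)&(hs[...,2]>60)).astype(np.uint8)
m2=np.zeros_like(m);m2[y:y+h,x:x+w]=m[y:y+h,x:x+w]
n,l,st,ce=cv2.connectedComponentsWithStats(m2)
P=[]
for i in range(1,n):
    p=onz("top",*ce[i],.02);P.append(p[:2]);print("pin",ce[i].round(1),st[i,4],p.round(4))
Pc=[onz("top",*T(*q),.02)[:2] for q in((525,320),(488,379),(585,357),(546,418))]
print("handpins",np.round(Pc,4),"centre",np.mean(Pc,0).round(4))
# jig plate corners top z=.012
C=[onz("top",*T(*q),.012)[:2] for q in((607,145),(709,208),(455,381),(562,450))]
print("corners",np.round(C,4),"edges",np.linalg.norm(C[0]-C[1]),np.linalg.norm(C[0]-C[2]),"ctr",np.mean(C,0))
d=(C[2]+C[3]-C[0]-C[1]);print("yaw",np.arctan2(d[1],d[0]))
print("knob",tri(S(105,439),T(712,77)))
print("foot",tri(S(197,127),T(597,246)))
# cup
m=((hs[...,1]<60)&(hs[...,2]>120)).astype(np.uint8)
m2=np.zeros_like(m);m2[200:240,155:190]=m[200:240,155:190]
print("cup disc top",onz("top",*T(193,266),.064),onz("top",*T(201,267),.060),"scene",onz("scene",*S(626,175),.0645))
print("tri",tri(S(628,173),T(192,267)))
for nm,q in(("yel1",(190,138)),("yel2",(62,292)),("black",(167,397))):print(nm,onz("top",*T(*q),.064).round(3))
print("cover",onz("top",*T(673,446),.055),"vane foot",[onz("top",*T(*q),.005)[:2].round(3) for q in((398,222),(427,270),(460,190),(480,235))])
print("vane top",onz("top",*T(424,215),.122))
m=((hs[...,0]>10)&(hs[...,0]<25)&(hs[...,1]>80)&(hs[...,2]>100)).astype(np.uint8);m[:, :360]=0;m[:,450:]=0;m[:190]=0;m[270:]=0
c=max(cv2.findContours(m,0,2)[0],key=cv2.contourArea);rc=cv2.minAreaRect(c);print("tray",rc,onz("top",*rc[0],.012))
b=cv2.boxPoints(rc);print(np.round([onz("top",*q,.012)[:2] for q in b],3))
E
```

```text
pin [258.  233.7] 7 [0.4904 0.0896 0.02  ]
pin [273.6 243.5] 11 [0.4609 0.0449 0.02  ]
pin [248.  249.3] 7 [0.4461 0.1194 0.02  ]
pin [263.9 259.1] 8 [0.4168 0.074  0.02  ]
handpins [[0.49   0.0902]
 [0.4458 0.1193]
 [0.4608 0.0451]
 [0.4154 0.0757]] centre [0.453  0.0826]
corners [[ 0.6239  0.0247]
 [ 0.573  -0.0528]
 [ 0.4447  0.1454]
 [ 0.3904  0.0644]] edges 0.0926680287386124 0.21605899192560277 ctr [0.50801034 0.04542462]
yaw 2.559948429457781
knob (array([ 0.65936858, -0.05383992,  0.09912966]), np.float64(0.002167362599942801))
foot (array([0.53318356, 0.0294902 , 0.20615258]), np.float64(0.0013940661853659394))
cup disc top [0.53478427 0.33174341 0.064     ] [0.5341295 0.3269586 0.06     ] scene [0.53574364 0.32747399 0.0645    ]
tri (array([0.53371034, 0.33162457, 0.06282269]), np.float64(0.0024525752700995168))
yel1 [0.63  0.334 0.064]
yel2 [0.518 0.429 0.064]
black [0.439 0.351 0.064]
cover [ 0.39463494 -0.01917204  0.055     ] vane foot [array([0.569, 0.189]), array([0.531, 0.167]), array([0.592, 0.14 ]), array([0.557, 0.125])]
vane top [0.56333336 0.15238249 0.122     ]
tray ((403.63519287109375, 226.8108367919922), (48.82649230957031, 49.31968688964844), 80.53767395019531) [ 0.50075177 -0.33350156  0.012     ]
[[ 0.561 -0.254]
 [ 0.581 -0.396]
 [ 0.441 -0.412]
 [ 0.421 -0.271]]
```

```bash
python3 - <<'E'
from h import *
for n,(x,y,w,h),im in(("top",(155,205,35,32),"pics/top0.png"),("scene",(376,205,34,36),"pics/scene0.png")):
    hs=cv2.cvtColor(cv2.imread(im),cv2.COLOR_BGR2HSV)[y:y+h,x:x+w].astype(int)
    m=((hs[...,0]<20)&(hs[...,1]>90)&(hs[...,2]>(110 if n=="scene" else 70)) | ((hs[...,0]>95)&(hs[...,0]<125)&(hs[...,1]>60)&(hs[...,2]>60))).astype(np.uint8)
    nn,l,st,ce=cv2.connectedComponentsWithStats(m);
    print(n,st.tolist())
    c=max(cv2.findContours(m,0,1)[0],key=cv2.contourArea)
    e=cv2.fitEllipse(cv2.convexHull(c));u,v=e[0][0]+x,e[0][1]+y
    print(e,onz(n,u,v,.06).round(4))
    cv2.imwrite(f"pics/m_{n}.png",cv2.resize(m*255,None,fx=8,fy=8,interpolation=0))
# tests: project predicted rim circle
E
```

```text
top [[0, 0, 35, 32, 988], [5, 5, 22, 21, 105], [7, 7, 4, 5, 5], [13, 12, 5, 6, 22]]
((16.065174102783203, 15.122933387756348), (20.666784286499023, 22.127164840698242), 87.53814697265625) [0.5336 0.3311 0.06  ]
scene [[0, 0, 34, 36, 1125], [8, 3, 23, 18, 72], [22, 3, 2, 2, 2], [16, 6, 6, 7, 21], [26, 9, 1, 1, 1], [23, 12, 1, 1, 1], [21, 14, 1, 2, 2]]
((18.74448013305664, 11.628851890563965), (17.5201416015625, 23.531469345092773), 108.54568481445312) [0.536  0.3296 0.06  ]
```

```bash
python3 - <<'E'
from h import *
t=np.linspace(0,2*np.pi,60)
for n,(x,y,w,h) in(("top",(150,200,50,45)),("scene",(370,195,50,50))):
    im=cv2.imread(f"pics/{n}0.png");k=8
    o=cv2.resize(im[y:y+h,x:x+w],None,fx=k,fy=k,interpolation=cv2.INTER_CUBIC)
    for z,R,c in((.06,.03,(0,0,255)),(.0,.027,(0,255,0))):
        for p in proj(n,np.c_[.534+R*np.cos(t),.330+R*np.sin(t),0*t+z]):
            cv2.circle(o,(int((p[0]+.5-x)*k),int((p[1]+.5-y)*k)),1,c,-1)
    cv2.imwrite(f"pics/ov_{n}.png",o)
a=cv2.imread("pics/ov_top.png");b=cv2.imread("pics/ov_scene.png");H=max(a.shape[0],b.shape[0])
cv2.imwrite("pics/ov.png",np.hstack([cv2.copyMakeBorder(i,0,H-i.shape[0],0,0,0) for i in(a,b)])[:, :800])
E
```

```text
(no output)
```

View pics/ov.png

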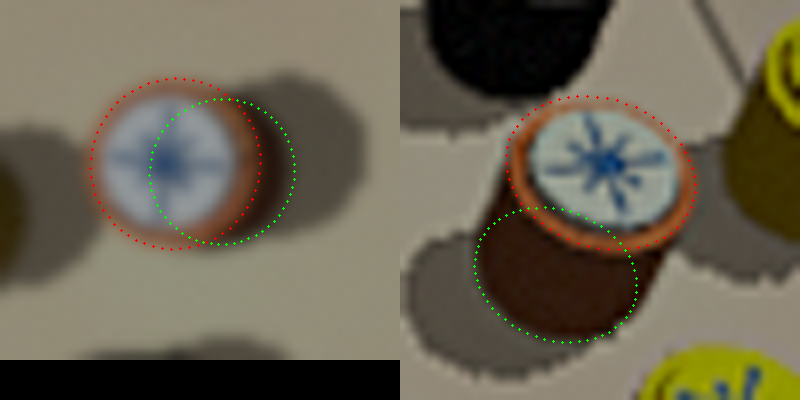

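The overlay confirms the cup at about (0.5345, 0.330): both rim and foot outlines fit in both views. First I'll turn the jaws to the jig's y axis (56.5°).

Emit:
play_rows(
  series=[
    [[0,0,0,0.7],[0,0,0,0.65]],
  ],
  grip=100,
)

```text
time: 0.3
tcp_pos: [0.2414, 0.5756, 0.1812]
eef_rot: [[0.556, 0.831, -0.001], [0.831, -0.556, -0.002], [-0.003, 0.0, -1.0]]
wrist_force: [0.0, -0.3, -0.4]
gripper_width: 0.998
```

```bash
cat > d.py <<'E'
import sys
from h import *
s=r.sense();R=np.array(s["eef_rot"]);p=np.array(s["tcp_pos"])
print("t",round(s["time"],2),"tcp",p.round(4),"jaw",np.degrees(np.arctan2(R[1,0],R[0,0])).round(2),"tilt",R[:,2].round(4),"w",round(s["gripper_width"],3),"F",np.round(s["wrist_force"],1))
a=sys.argv[1:]
for i in range(0,len(a),3):
    q=np.array(list(map(float,a[i:i+3])));d=R.T@(q-p)/.03;print("units",d.round(3));p=q
E
python3 d.py .5345 .330 .15 .5345 .330 .031
```

```text
t 0.3 tcp [0.2414 0.5756 0.1812] jaw 56.23 tilt [-0.001  -0.0024 -1.    ] w 0.998 F [ 0.  -0.3 -0.4]
units [-1.371 12.673  1.051]
units [ 1.000e-02 -2.000e-03  3.967e+00]
```

Emit:
play_rows(
  series=[
    [[-0.1,0.95,0,0],[-0.1,0.95,0,0],[-0.1,0.95,0,0],[-0.1,0.95,0,0],[-0.1,0.95,0,0],[-0.1,0.95,0,0],[-0.1,0.95,0,0],[-0.1,0.95,0,0]],
  ],
)

```text
time: 1.1
tcp_pos: [0.4184, 0.4248, 0.1784]
eef_rot: [[0.553, 0.833, -0.005], [0.833, -0.553, -0.006], [-0.008, -0.001, -1.0]]
wrist_force: [1.0, -0.3, 0.3]
gripper_width: 1.0
```

```bash
python3 d.py .5345 .330 .15 .5345 .330 .031
```

```text
t 1.1 tcp [0.4184 0.4248 0.1784] jaw 56.45 tilt [-0.005  -0.0058 -1.    ] w 1.0 F [ 1.  -0.3  0.3]
units [-0.488  4.974  0.946]
units [0.03  0.004 3.967]
```

Emit:
play_rows(
  series=[
    [[-0.1,0.9,0.1,0],[-0.1,0.9,0.1,0],[-0.1,0.9,0.2,0],[-0.1,0.9,0.2,0],[-0.1,0.9,0.2,0],[0,0.3,0,0],[0,0,0,0]],
  ],
)

```text
time: 1.8
tcp_pos: [0.5358, 0.3243, 0.1517]
eef_rot: [[0.557, 0.831, -0.007], [0.831, -0.557, -0.009], [-0.011, -0.001, -1.0]]
wrist_force: [-0.7, 0.3, -0.2]
gripper_width: 0.998
```

```bash
python3 d.py .5345 .330 .15 .5345 .330 .031
```

```text
t 1.8 tcp [0.5358 0.3243 0.1517] jaw 56.17 tilt [-0.0069 -0.0088 -0.9999] w 0.998 F [-0.7  0.3 -0.2]
units [ 0.134 -0.142  0.057]
units [4.400e-02 3.000e-03 3.966e+00]
```

Emit:
play_rows(
  series=[
    [[0.1,-0.14,0,0],[0.1,0,0.7,0],[0,0,0.8,0],[0,0,0.8,0],[0,0,0.7,0]],
  ],
)

```text
time: 2.3
tcp_pos: [0.5314, 0.3406, 0.0632]
eef_rot: [[0.55, 0.835, -0.003], [0.835, -0.55, -0.002], [-0.003, -0.002, -1.0]]
wrist_force: [0.7, 0.3, 0.1]
gripper_width: 0.995
```

```bash
python3 d.py .5345 .330 .031; python3 -c "
from h import *
shot('scene','g1',(350,160,110,110),5)"
```

```text
t 2.3 tcp [0.5314 0.3406 0.0632] jaw 56.62 tilt [-0.0033 -0.0019 -1.    ] w 0.995 F [0.7 0.3 0.1]
units [-0.234  0.283  1.074]
```

View pics/g1.png

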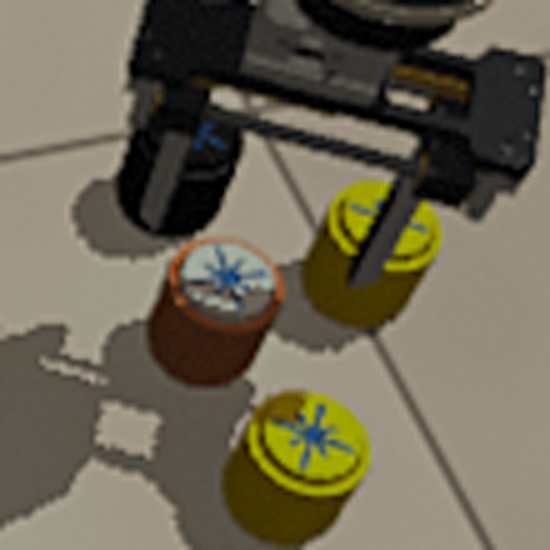

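```bash
python3 d.py; python3 - <<'E'
from h import *
s=r.sense();R=s["eef_rot"];p=s["tcp_pos"]
for dx in(-.05,0,.05):
  for dz in(0,.017): print(dx,dz,((proj("scene",p+R@[dx,0,dz])[0]-[350,160])*5).round(),)
E
```

```text
t 2.35 tcp [0.5296 0.34   0.0598] jaw 56.66 tilt [-0.0068 -0.0041 -1.    ] w 1.0 F [-2.  -0.8 -4.7]
-0.05 0 [142. 242.]
-0.05 0.017 [135. 261.]
0 0 [237. 269.]
0 0.017 [229. 288.]
0.05 0 [335. 297.]
0.05 0.017 [325. 316.]
```

```bash
python3 - <<'E'
from h import *
s=r.sense();R=s["eef_rot"];p=s["tcp_pos"];print(s["time"],p)
Q=[p+R@[dx,0,dz] for dx in(-.047,0,.047) for dz in(0,.017)]
for n,b in(("scene",(350,160,110,110)),("top",(120,170,110,110))):
    f="g2"+n;shot(n,f,b,5);im=cv2.imread(f"pics/{f}.png")
    for q in proj(n,Q): cv2.circle(im,tuple(((q+.5-b[:2])*5).astype(int)),2,(255,0,255),-1)
    cv2.imwrite(f"pics/{f}.png",im[:, :400 if n!="scene" else 550])
s=r.sense();print(s["time"],s["tcp_pos"],s["wrist_force"])
E
```

```text
2.35 [0.52956874 0.34004832 0.05981482]
2.45 [0.53127783 0.33977987 0.0634594 ] [ 0.60866334 -0.68528285  1.49451498]
```

View pics/g2scene.png

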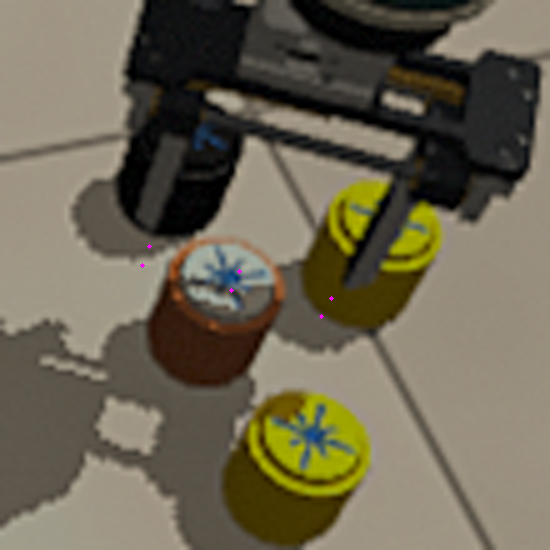

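View pics/g2top.png

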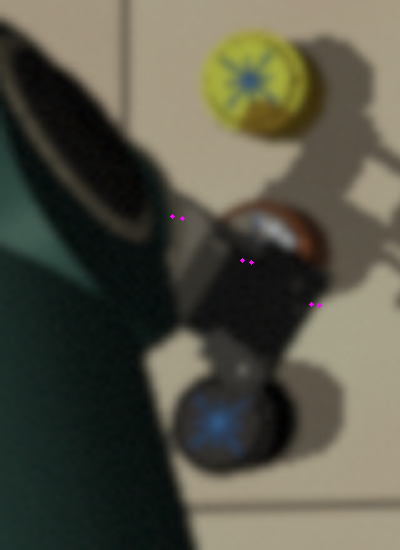

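The fingers appear 15–20 mm away from where the reported TCP says. I'll check that with the start pictures, where both fingertips show in both views.

```bash
python3 - <<'E'
from h import *
R=np.array([[.386468,.922303,-.0003],[.922302,-.386468,-.00096],[-.001,.0001,-1]]);p=np.array([.24142,.57614,.18203])
Q=[p+R@[dx,0,dz] for dx in(-.053,0,.053) for dz in(0,.017)]
o=[]
for n,b in(("scene",(420,10,100,90)),("top",(0,310,90,90))):
    im=cv2.imread(f"pics/{n}0.png");x,y,w,h=b
    im=cv2.resize(im[y:y+h,x:x+w],None,fx=4.2,fy=4.2,interpolation=cv2.INTER_CUBIC)
    for q in proj(n,Q): print(n,q.round(1));cv2.circle(im,tuple(((q+.5-b[:2])*4.2).astype(int)),2,(255,0,255),-1)
    o.append(im)
cv2.imwrite("pics/st.png",np.hstack(o))
E
```

```text
scene [426.1  89.5]
scene [424.2  94.5]
scene [445.2  91.6]
scene [443.1  96.6]
scene [464.5  93.7]
scene [462.1  98.6]
top [ 77.7 346.6]
top [ 81.3 344.8]
top [ 58.2 338.5]
top [ 62.1 336.8]
top [ 38.7 330.4]
top [ 43.  328.8]
```

View pics/st.png

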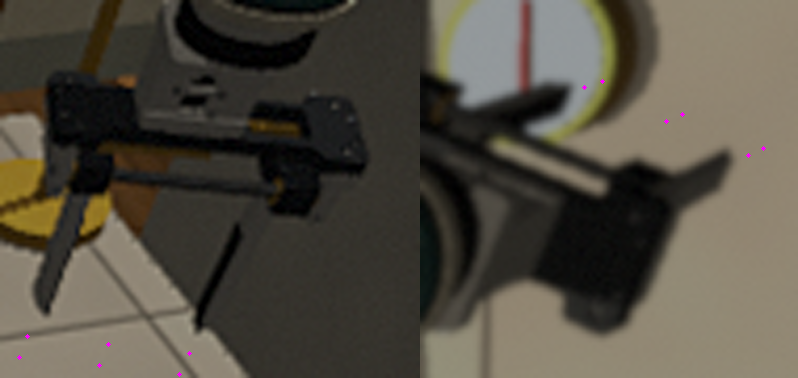

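```bash
python3 - <<'E'
from h import *
a,e=tri((429.5,84.3),(73.3,346.9));b,f=tri((467.1,88.1),(35.7,331.));print(a,e,b,f,(a+b)/2,np.linalg.norm(a-b),np.degrees(np.arctan2(*(b-a)[1::-1])))
# implied at current, with same tool offset
R0=np.array([[.386468,.922303,-.0003],[.922302,-.386468,-.00096],[-.001,.0001,-1]]);p=np.array([.24142,.57614,.18203])
print("tool-frame tip offset",R0.T@((a+b)/2-p),"tip world offset",(a+b)/2-p)
c1,d1=ray("scene",350+254/5,160+260/5);print("cur tip mid at z: ",[ (c1+d1*(z-c1[2])/d1[2]).round(3) for z in(.04,.045,.06,.075)])
E
```

```text
[0.22583684 0.52758906 0.20279952] 0.0009547161578117337 [0.26552251 0.619976   0.20370878] 0.002168167825874039 [0.24567967 0.57378253 0.20325415] 0.10055409119923478 66.75361003480081
tool-frame tip offset [-0.0005493   0.00484192 -0.02122316] tip world offset [ 0.00425967 -0.00235747  0.02122415]
cur tip mid at z:  [array([0.514, 0.362, 0.04 ]), array([0.517, 0.359, 0.045]), array([0.526, 0.351, 0.06 ]), array([0.535, 0.342, 0.075])]
```

Horizontally the fingers agree with the TCP to within about 4 mm. Vertically the visible tips sit about 30 mm higher than the stated nose length implies. I'll go down carefully, watching the force and looking again.

```bash
python3 d.py .533 .329 .06 .533 .329 .031
```

```text
t 2.45 tcp [0.5313 0.3398 0.0635] jaw 56.6 tilt [-0.0047 -0.0033 -1.    ] w 0.996 F [ 0.6 -0.7  1.5]
units [-0.268  0.246  0.116]
units [0.005 0.002 0.967]
```

Emit:
play_rows(
  series=[
    [[-0.27,0.25,0,0],[0,0,0,0],[0,0,0.4,0],[0,0,0.3,0],[0,0,0.2,0],[0,0,0,0]],
  ],
)

```text
time: 3.05
tcp_pos: [0.5342, 0.3301, 0.0387]
eef_rot: [[0.55, 0.835, -0.0], [0.835, -0.55, 0.0], [-0.0, -0.001, -1.0]]
wrist_force: [1.2, -0.1, -1.1]
gripper_width: 1.003
```

```bash
python3 d.py .533 .329 .031; python3 d.py;  python3 -c "
from h import *
shot('scene','g3',(350,160,110,110),5);print(r.sense()['tcp_pos'],r.sense()['wrist_force'])"
```

```text
t 3.05 tcp [0.5342 0.3301 0.0387] jaw 56.64 tilt [-5.e-04  3.e-04 -1.e+00] w 1.003 F [ 1.2 -0.1 -1.1]
units [-0.053 -0.013  0.256]
t 3.05 tcp [0.5342 0.3301 0.0387] jaw 56.64 tilt [-5.e-04  3.e-04 -1.e+00] w 1.003 F [ 1.2 -0.1 -1.1]
[0.53435092 0.33023894 0.03906645] [0.17111406 0.20671783 0.30298038]
```

View pics/g3.png

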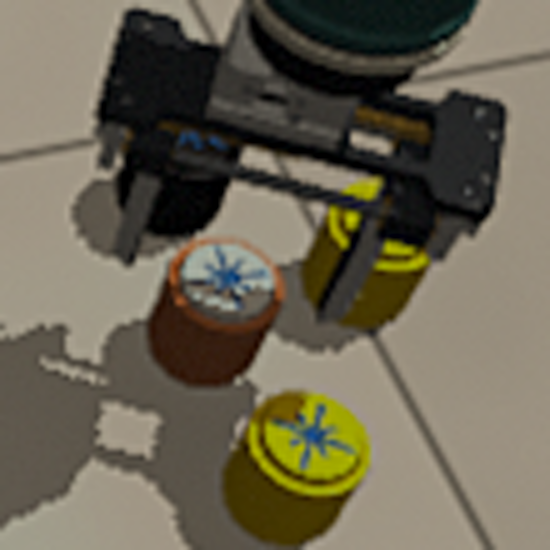

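Emit:
play_rows(
  series=[
    [[0,0,0.25,0],[0,0,0.25,0],[0,0,0,0]],
  ],
)

```text
time: 3.4
tcp_pos: [0.5345, 0.3305, 0.023]
eef_rot: [[0.55, 0.835, 0.0], [0.835, -0.55, 0.001], [0.001, -0.0, -1.0]]
wrist_force: [0.1, 0.3, -0.0]
gripper_width: 1.002
```

```bash
python3 d.py .534 .330 .025;python3 -c "
from h import *
shot('scene','g4',(350,160,110,110),5)
s=r.sense();R=s['eef_rot'];p=s['tcp_pos'];print(p,s['wrist_force'],[((proj('scene',p+R@[0,0,dz])[0]-[350,160])*5).round() for dz in (.017,-.02)])"
```

```text
t 3.4 tcp [0.5345 0.3305 0.023 ] jaw 56.65 tilt [ 0.e+00  7.e-04 -1.e+00] w 1.002 F [ 0.1  0.3 -0. ]
units [-0.022 -0.005 -0.068]
[0.53463573 0.33054738 0.0233962 ] [-0.25866104  0.01575763 -0.2198225 ] [array([199., 338.]), array([216., 299.])]
```

View pics/g4.png

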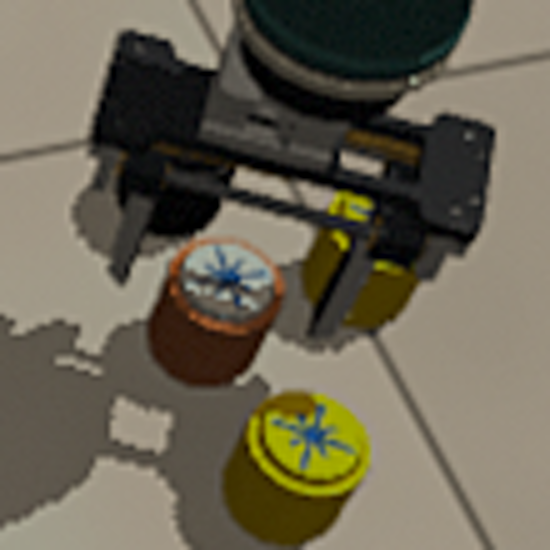

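The visible tips now stand around z = 0.035, straddling the cup, with no force. I'll close the gripper.

Emit:
play_rows(
  series=[
    [[0,0,0,0],[0,0,0,0],[0,0,0,0],[0,0,0,0],[0,0,0,0],[0,0,0,0]],
  ],
  grip=0,
)

```text
time: 4.05
tcp_pos: [0.535, 0.3308, 0.0241]
eef_rot: [[0.55, 0.835, 0.001], [0.835, -0.55, 0.001], [0.002, 0.0, -1.0]]
wrist_force: [0.4, 0.1, -2.3]
gripper_width: 0.635
```

```bash
python3 -c "
from h import *
shot('scene','g5',(350,160,110,110),5)";python3 d.py .534 .330 .2
```

```text
t 4.1 tcp [0.535  0.3308 0.0241] jaw 56.65 tilt [ 0.0011  0.0014 -1.    ] w 0.627 F [-0.   0.7 -0.9]
units [-0.029 -0.012 -5.863]
```

View pics/g5.png

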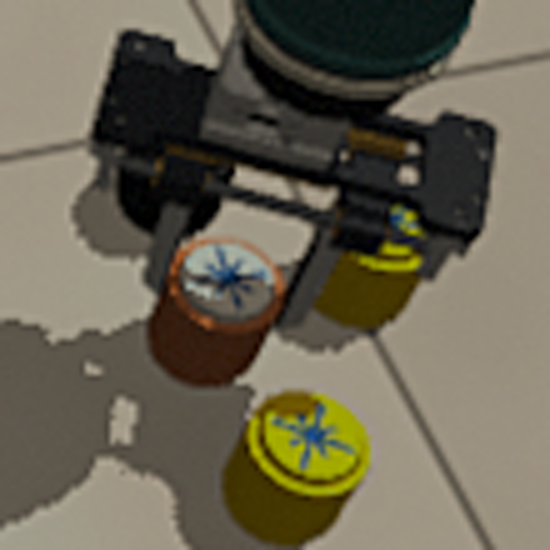

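The opening reads 0.63 of 94 mm, about 60 mm, so the cup is held. I'll lift it.

Emit:
play_rows(
  series=[
    [[0,0,-0.3,0],[0,0,-0.6,0],[0,0,-0.9,0],[0,0,-0.9,0],[0,0,-0.9,0],[0,0,-0.9,0],[0,0,-0.9,0],[0,0,-0.9,0]],
  ],
)

```text
time: 4.9
tcp_pos: [0.532, 0.3284, 0.2194]
eef_rot: [[0.55, 0.835, -0.006], [0.835, -0.55, -0.004], [-0.006, -0.003, -1.0]]
wrist_force: [0.2, -0.3, -2.6]
gripper_width: 0.631
```

```bash
python3 -c "
from h import *
shot('scene','g6',(330,100,160,130),5)";python3 d.py .4536 .0819 .19
```

```text
t 4.95 tcp [0.5336 0.3294 0.2244] jaw 56.62 tilt [-1.e-03 -2.e-04 -1.e+00] w 0.629 F [0.8 0.7 3.1]
units [-8.355  2.313  1.151]
```

View pics/g6.png

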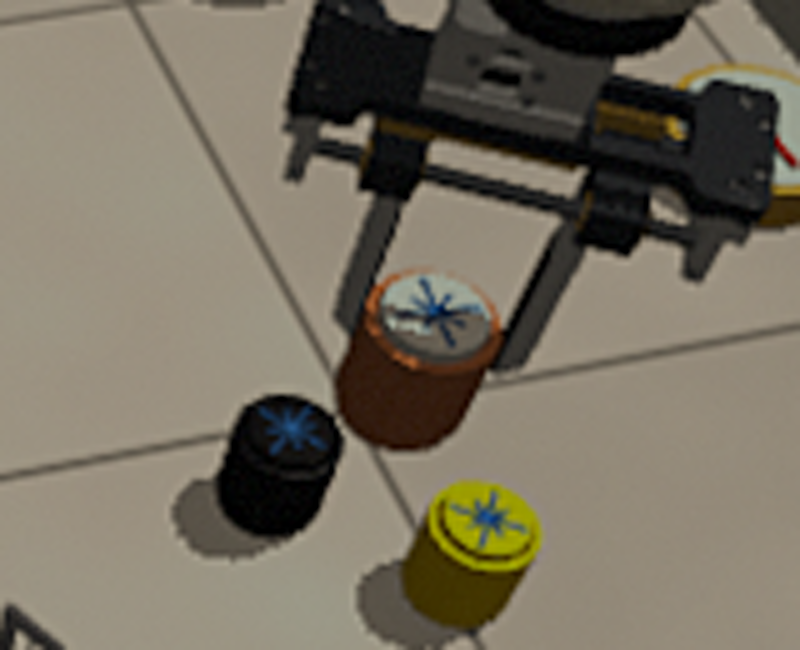

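Emit:
play_rows(
  series=[
    [[-0.6,0.2,0,0],[-1,0.3,0,0],[-1,0.3,0,0],[-1,0.3,0,0],[-1,0.3,0,0],[-1,0.3,0,0],[-1,0.3,0,0],[-0.9,0.3,0,0]],
  ],
)

```text
time: 5.75
tcp_pos: [0.4641, 0.0986, 0.228]
eef_rot: [[0.546, 0.838, 0.002], [0.838, -0.546, 0.004], [0.005, -0.0, -1.0]]
wrist_force: [0.8, 0.1, -2.8]
gripper_width: 0.629
```

```bash
python3 d.py .4536 .0819 .19
```

```text
t 5.75 tcp [0.4641 0.0986 0.228 ] jaw 56.9 tilt [ 0.0024  0.004  -1.    ] w 0.629 F [ 0.8  0.1 -2.8]
units [-0.665  0.01   1.264]
```

Emit:
play_rows(
  series=[
    [[-0.6,0,0.4,0],[0,0,0.8,0],[0,0,0.8,0],[0,0,0.8,0],[0,0,0.8,0],[0,0,0,0],[0,0,0,0]],
  ],
)

```text
time: 6.45
tcp_pos: [0.4537, 0.0787, 0.121]
eef_rot: [[0.552, 0.834, 0.008], [0.834, -0.552, 0.007], [0.01, 0.003, -1.0]]
wrist_force: [0.2, 0.3, -2.7]
gripper_width: 0.629
```

```bash
python3 d.py .4536 .0819 .1;python3 - <<'E'
from h import *
s=r.sense();p=s['tcp_pos'];t=np.linspace(0,2*np.pi,60)
c=np.array([.4536,.0819])
o=[]
for n,b in(("scene",(230,160,100,120)),("top",(225,180,100,120))):
    shot(n,"h1"+n,b,4);im=cv2.imread(f"pics/h1{n}.png")
    zb=p[2]-.024
    for z,R,cc,col in((zb+.06,.03,p[:2],(0,0,255)),(zb,.027,p[:2],(0,255,0)),(.012,.027,c,(255,255,0))):
        for q in proj(n,np.c_[cc[0]+R*np.cos(t),cc[1]+R*np.sin(t),0*t+z]): cv2.circle(im,tuple(((q+.5-b[:2])*4).astype(int)),1,col,-1)
    o.append(im)
cv2.imwrite("pics/h1.png",np.hstack(o));print(p)
E
```

```text
t 6.45 tcp [0.4537 0.0787 0.121 ] jaw 56.49 tilt [ 0.0076  0.0067 -0.9999] w 0.629 F [ 0.2  0.3 -2.7]
units [ 0.08  -0.065  0.702]
[0.45373267 0.07868254 0.12103039]
```

View pics/h1.png

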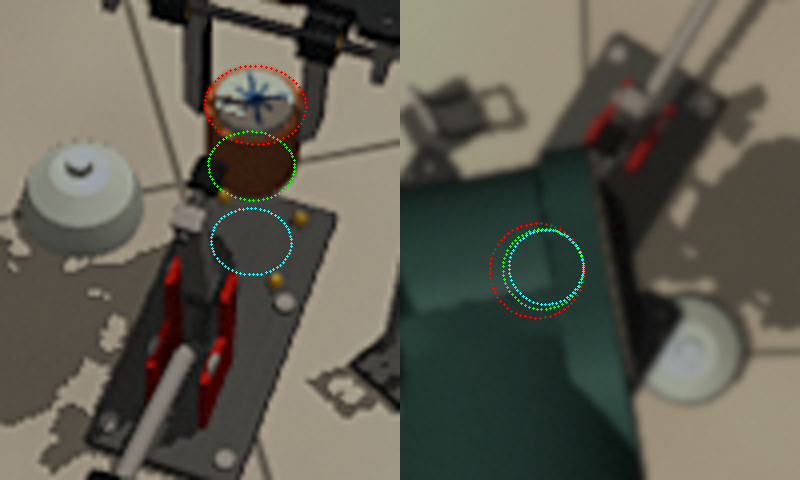

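```bash
python3 - <<'E'
from h import *
f=lambda x,y:(230+(x+.5)/4-.5,160+(y+.5)/4-.5)
D,B,A=[onz("scene",*f(*q),.02)[:2] for q in((224,196),(300,217),(277,281))]
print(D,B,A,"nest",(A+D)/2,np.linalg.norm(A-D))
im=cv2.imread("pics/h1scene_raw.png");hs=cv2.cvtColor(im,cv2.COLOR_BGR2HSV)
x,y,w,h=275,172,35,45
m=((hs[...,0]<15)&(hs[...,1]>110)&(hs[...,2]>25)|((hs[...,0]>95)&(hs[...,0]<125)&(hs[...,1]>60)&(hs[...,2]>60)));m2=np.zeros_like(m);m2[y:y+h,x:x+w]=m[y:y+h,x:x+w]
ys,xs=np.nonzero(m2)
for yy in range(y,y+h,2):
    q=np.nonzero(m2[yy])[0]
    if len(q):print(yy,q.min(),q.max())
s=r.sense();print(s["tcp_pos"])
E
```

```text
[0.41894684 0.07182938] [0.44766912 0.11727321] [0.49359714 0.08856077] nest [0.45627199 0.08019508] 0.07650232985145577
178 286 286
180 284 302
182 282 305
184 281 305
186 281 304
188 281 304
190 282 304
192 282 303
194 282 303
196 282 304
198 282 304
200 285 303
202 286 303
204 286 302
206 285 300
208 288 297
[0.45399571 0.07883392 0.12133279]
```

Each camera carries the same small bias at the cup and at the nest, so working relative to the grasp the TCP target is (0.455, 0.0816). I'll lower the cup to just above the pins.

Emit:
play_rows(
  series=[
    [[0.1,-0.03,0.6,0],[0,0,0.7,0],[0,0,0.5,0],[0,0,0.2,0],[0,0,0,0],[0,0,0,0]],
  ],
)

```text
time: 7.15
tcp_pos: [0.4603, 0.0841, 0.0666]
eef_rot: [[0.551, 0.834, 0.019], [0.834, -0.552, 0.011], [0.02, 0.009, -1.0]]
wrist_force: [-0.0, 0.3, -2.0]
gripper_width: 0.629
```

```bash
python3 d.py .4551 .0816 .055 .4551 .0816 .036
```

```text
t 7.15 tcp [0.4603 0.0841 0.0666] jaw 56.54 tilt [ 0.0188  0.0112 -0.9998] w 0.629 F [-0.   0.3 -2. ]
units [-0.173 -0.101  0.381]
units [-0.012 -0.006  0.633]
```

Emit:
play_rows(
  series=[
    [[-0.17,-0.1,0.1,0],[0,0,0.2,0],[0,0,0,0],[0,0,0,0]],
  ],
)

```text
time: 7.55
tcp_pos: [0.4557, 0.0817, 0.0587]
eef_rot: [[0.551, 0.834, 0.022], [0.834, -0.552, 0.012], [0.022, 0.011, -1.0]]
wrist_force: [-0.0, -0.2, -3.5]
gripper_width: 0.635
```

```bash
python3 d.py .4551 .0816 .055 .4551 .0816 .036; python3 -c "
from h import *
shot('scene','h2',(230,170,110,100),7)"
```

```text
t 7.55 tcp [0.4557 0.0817 0.0587] jaw 56.54 tilt [ 0.0216  0.0124 -0.9997] w 0.635 F [-0.  -0.2 -3.5]
units [-0.016 -0.015  0.121]
units [-0.014 -0.007  0.633]
```

View pics/h2.png

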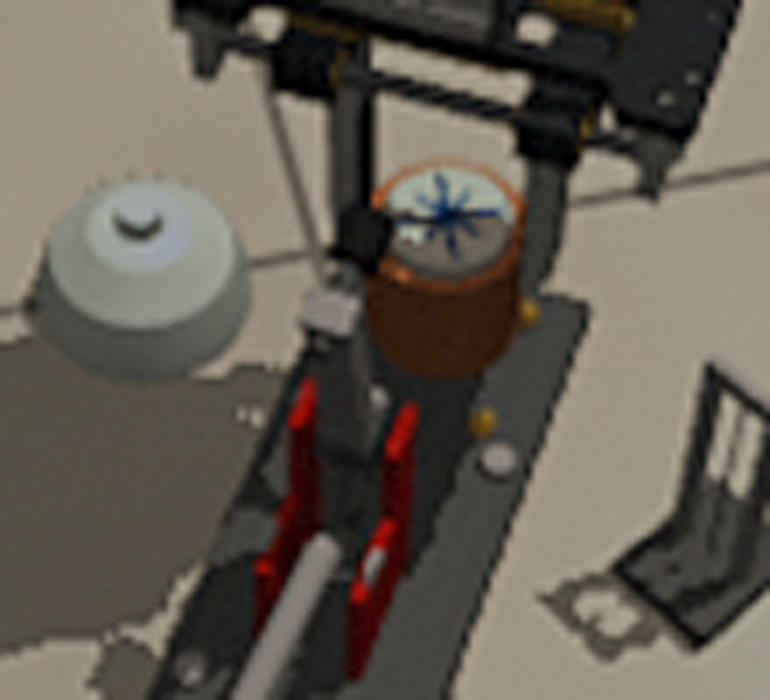

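Emit:
play_rows(
  series=[
    [[-0.02,-0.01,0.25,0],[0,0,0.25,0],[0,0,0.15,0],[0,0,0,0],[0,0,0,0]],
  ],
)

```text
time: 8.1
tcp_pos: [0.4554, 0.0816, 0.037]
eef_rot: [[0.551, 0.834, 0.021], [0.834, -0.551, 0.012], [0.022, 0.011, -1.0]]
wrist_force: [-0.1, -0.7, -2.5]
gripper_width: 0.635
```

```bash
python3 d.py .4551 .0816 .036
```

```text
t 8.1 tcp [0.4554 0.0816 0.037 ] jaw 56.54 tilt [ 0.0209  0.0121 -0.9997] w 0.635 F [-0.1 -0.7 -2.5]
units [-0.007 -0.007  0.033]
```

Emit:
play_rows(
  series=[
    [[0,0,0.06,0],[0,0,0.06,0],[0,0,0,0]],
  ],
)

```text
time: 8.4
tcp_pos: [0.4578, 0.082, 0.0356]
eef_rot: [[0.551, 0.834, 0.025], [0.834, -0.551, 0.013], [0.025, 0.013, -1.0]]
wrist_force: [-0.1, -0.7, -3.3]
gripper_width: 0.629
```

```bash
python3 d.py .4551 .0816 .036; python3 -c "
from h import *
shot('scene','h3',(230,170,110,100),7)"
```

```text
t 8.4 tcp [0.4578 0.082  0.0356] jaw 56.56 tilt [ 0.0249  0.0134 -0.9996] w 0.629 F [-0.1 -0.7 -3.3]
units [-0.061 -0.066 -0.015]
```

View pics/h3.png

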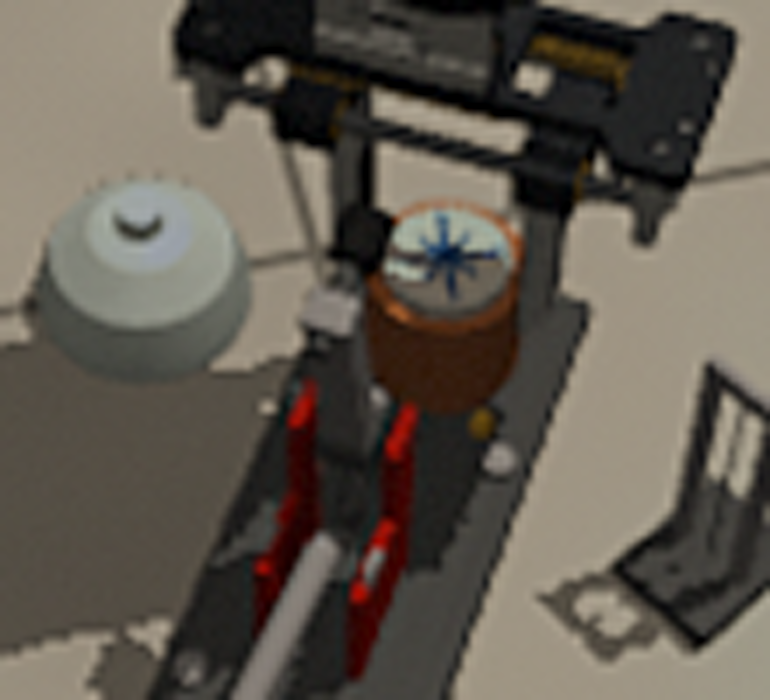

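Emit:
play_rows(
  series=[
    [[-0.06,-0.06,0.07,0],[0,0,0.07,0],[0,0,0,0]],
  ],
)

```text
time: 8.75
tcp_pos: [0.4593, 0.0819, 0.0347]
eef_rot: [[0.551, 0.834, 0.033], [0.834, -0.552, 0.015], [0.031, 0.019, -0.999]]
wrist_force: [0.5, 0.2, -2.8]
gripper_width: 0.633
```

```bash
python3 d.py .4551 .0816 .036
```

```text
t 8.75 tcp [0.4593 0.0819 0.0347] jaw 56.55 tilt [ 0.0326  0.0154 -0.9993] w 0.633 F [ 0.5  0.2 -2.8]
units [-0.085 -0.111 -0.049]
```

```bash
python3 -c "
from h import *
s=r.sense();print(np.round(s['qpos'],3),np.round(s['joint_velocities'],3),np.round(s['joint_torque'],1))"
```

```text
[-0.448  0.344  0.244  2.154 -0.153  0.624  0.891] [ 0.002 -0.014  0.001 -0.004  0.004  0.007  0.   ] [  0.2 -64.4   4.2 -30.3  -0.    0.    0.1]
```

Emit:
play_rows(
  series=[
    [[-0.08,-0.1,0.03,0]],
  ],
)

```text
time: 8.85
tcp_pos: [0.4572, 0.0819, 0.0344]
eef_rot: [[0.551, 0.834, 0.036], [0.834, -0.552, 0.016], [0.033, 0.021, -0.999]]
wrist_force: [9.3, 1.4, 14.7]
gripper_width: 0.631
```

```bash
python3 d.py .4551 .0816 .036
```

```text
t 8.85 tcp [0.4572 0.0819 0.0344] jaw 56.54 tilt [ 0.0361  0.0162 -0.9992] w 0.631 F [ 9.3  1.4 14.7]
units [-0.046 -0.051 -0.056]
```

The wrist force is now 15 N upward, so the cup is on the plate. I'll open the fingers.

Emit:
play_rows(
  series=[
    [[0,0,0,0],[0,0,0,0],[0,0,0,0],[0,0,0,0],[0,0,0,0]],
  ],
  grip=100,
)

```text
time: 9.35
tcp_pos: [0.4567, 0.0821, 0.0342]
eef_rot: [[0.551, 0.834, 0.036], [0.834, -0.552, 0.016], [0.034, 0.021, -0.999]]
wrist_force: [1.1, -0.5, 0.3]
gripper_width: 0.986
```

```bash
python3 d.py .4551 .0816 .19; python3 -c "
from h import *
shot('scene','h4',(230,170,110,100),7)"
```

```text
t 9.35 tcp [0.4567 0.0821 0.0342] jaw 56.55 tilt [ 0.0362  0.0163 -0.9992] w 0.986 F [ 1.1 -0.5  0.3]
units [ 0.133  0.075 -5.193]
```

View pics/h4.png

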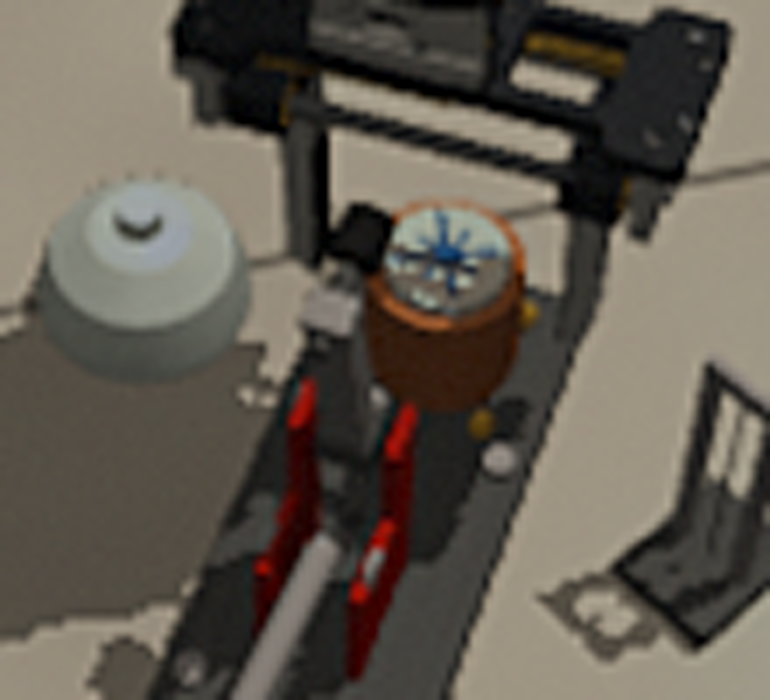

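The fingers are clear of the cup. I'll lift straight up, with a small sideways correction for the tool's tilt.

Emit:
play_rows(
  series=[
    [[0.02,0.01,-0.4,0],[0.02,0.02,-0.7,0],[0.02,0.02,-0.9,0],[0.02,0.02,-0.9,0],[0.02,0.02,-0.9,0],[0,0,-0.9,0],[0,0,-0.9,0],[0,0,-0.7,0]],
  ],
)

```text
time: 10.2
tcp_pos: [0.4514, 0.0783, 0.2338]
eef_rot: [[0.553, 0.833, 0.033], [0.833, -0.553, 0.014], [0.03, 0.02, -0.999]]
wrist_force: [-0.1, -0.5, -0.4]
gripper_width: 1.004
```

```bash
python3 d.py; python3 -c "
from h import *
shot('scene','h5',(230,170,110,100),7)"
```

```text
t 10.2 tcp [0.4514 0.0783 0.2338] jaw 56.43 tilt [ 0.0331  0.014  -0.9994] w 1.004 F [-0.1 -0.5 -0.4]
```

View pics/h5.png

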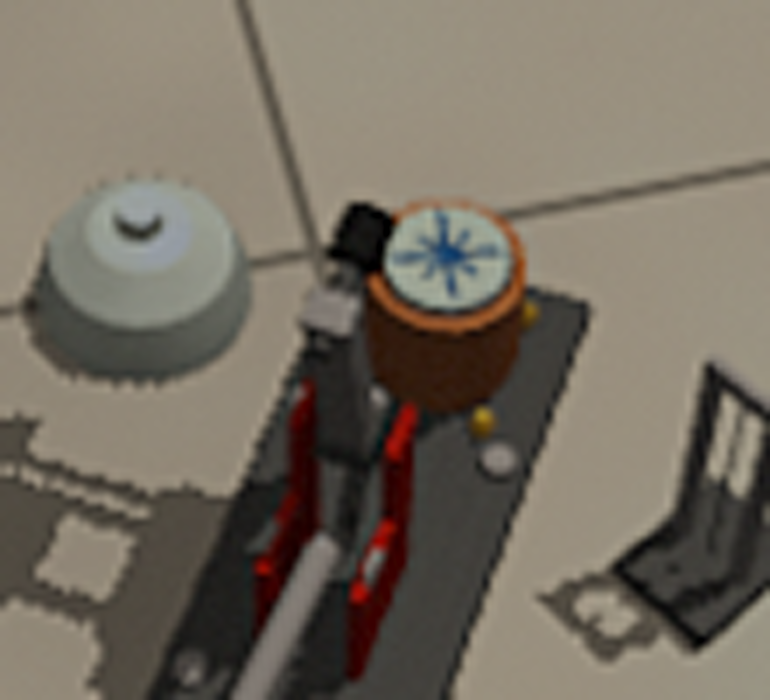

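The cup now stands in the nest between the pins. Next I'll rise over the beam and go to the knob.

```bash
python3 d.py .4514 .0783 .30 .6594 -.0538 .29 .6594 -.0538 .14 .6594 -.0538 .078
```

```text
t 10.25 tcp [0.4527 0.0785 0.2368] jaw 56.42 tilt [ 0.0367  0.0152 -0.9992] w 1.0 F [ 1.4 -0.1  5.1]
units [ 0.04   0.015 -2.105]
units [0.155 8.202 0.521]
units [-0.165 -0.111  4.996]
units [-0.068 -0.046  2.065]
```

Emit:
play_rows(
  series=[
    [[0,0,-0.7,0],[0,0,-0.8,0],[0,0.3,-0.6,0],[0,0.9,0,0],[0,0.95,0.05,0],[0,0.95,0.05,0],[0,0.95,0.05,0],[0,0.95,0.05,0]],
  ],
)

```text
time: 11.05
tcp_pos: [0.5763, -0.0076, 0.309]
eef_rot: [[0.55, 0.834, 0.045], [0.834, -0.551, 0.018], [0.04, 0.027, -0.999]]
wrist_force: [-0.4, 0.5, 0.8]
gripper_width: 0.999
```

```bash
python3 d.py  .6594 -.0538 .29 .6594 -.0538 .14
```

```text
t 11.05 tcp [ 0.5763 -0.0076  0.309 ] jaw 56.61 tilt [ 0.0448  0.0182 -0.9988] w 0.999 F [-0.4  0.5  0.8]
units [0.214 3.142 0.73 ]
units [-0.199 -0.137  4.994]
```

Emit:
play_rows(
  series=[
    [[0.05,0.9,0.05,0],[0.1,0.9,0.1,0],[0.05,0.9,0.2,0],[0,0.4,0.7,0],[0,0,0.9,0],[-0.1,-0.1,0.9,0],[-0.1,-0.1,0.9,0],[0,0,0.7,0]],
  ],
)

```text
time: 11.85
tcp_pos: [0.6594, -0.0599, 0.1806]
eef_rot: [[0.554, 0.831, 0.049], [0.832, -0.555, 0.015], [0.04, 0.033, -0.999]]
wrist_force: [0.6, -0.2, -0.1]
gripper_width: 1.002
```

```bash
python3 d.py  .6594 -.0538 .14 .6594 -.0538 .078;python3 -c "
from h import *
shot('scene','k1',(210,170,130,130),5)"
```

```text
t 11.85 tcp [ 0.6594 -0.0599  0.1806] jaw 56.34 tilt [ 0.0493  0.0148 -0.9987] w 1.002 F [ 0.6 -0.2 -0.1]
units [ 0.117 -0.157  1.355]
units [-0.082 -0.068  2.064]
```

View pics/k1.png

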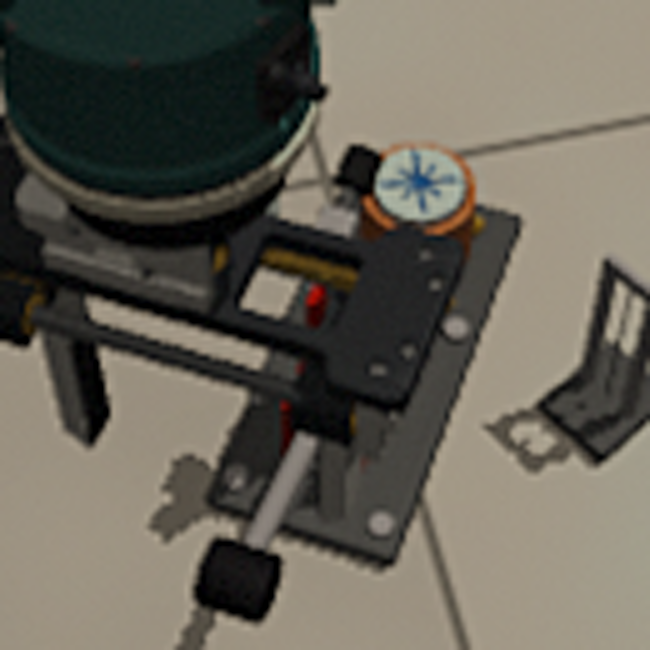

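```bash
python3 - <<'E'
from h import *
c,d=ray("scene",210+212/5,170+480/5)
for z in (.16,.17,.18,.19,.2,.21):print(z,(c+d*(z-c[2])/d[2]).round(4))
E
```

```text
0.16 [ 0.6431 -0.0596  0.16  ]
0.17 [ 0.6484 -0.0602  0.17  ]
0.18 [ 0.6537 -0.0608  0.18  ]
0.19 [ 0.659  -0.0615  0.19  ]
0.2 [ 0.6642 -0.0621  0.2   ]
0.21 [ 0.6695 -0.0627  0.21  ]
```

Emit:
play_rows(
  series=[
    [[0.1,-0.15,0.4,0],[0,-0.05,0.8,0],[-0.05,-0.05,0.8,0],[-0.05,0,0.8,0],[0,0,0.4,0],[0,0,0,0]],
  ],
)

```text
time: 12.5
tcp_pos: [0.6577, -0.0514, 0.0823]
eef_rot: [[0.553, 0.832, 0.05], [0.832, -0.554, 0.015], [0.04, 0.033, -0.999]]
wrist_force: [-0.3, 0.5, 0.3]
gripper_width: 1.003
```

```bash
python3 d.py  .6594 -.0538 .078;python3 -c "
from h import *
shot('scene','k2',(210,170,130,130),5)"
```

```text
t 12.5 tcp [ 0.6577 -0.0514  0.0823] jaw 56.42 tilt [ 0.0497  0.0155 -0.9986] w 1.003 F [-0.3  0.5  0.3]
units [-0.04   0.087  0.145]
```

View pics/k2.png

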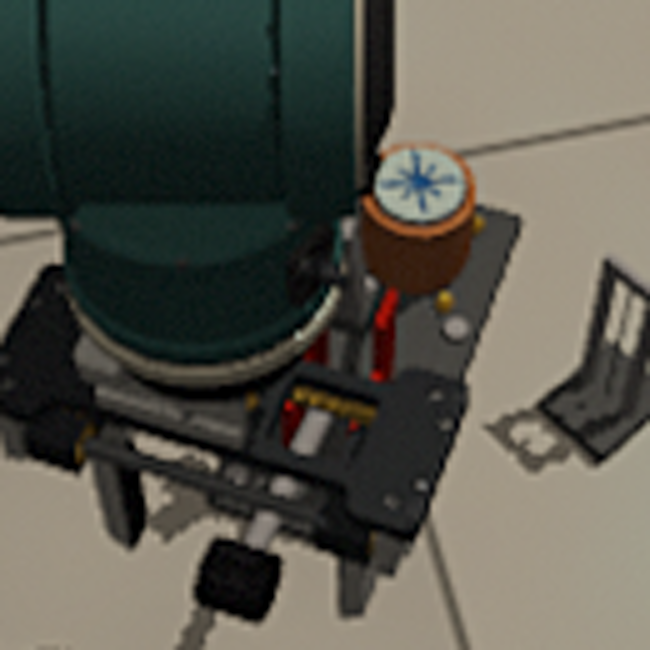

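Emit:
play_rows(
  series=[
    [[-0.04,0.12,0.35,0],[0,0,0,0]],
  ],
)

```text
time: 12.75
tcp_pos: [0.6625, -0.0544, 0.0745]
eef_rot: [[0.552, 0.832, 0.054], [0.833, -0.554, 0.016], [0.043, 0.036, -0.998]]
wrist_force: [-0.6, 0.5, -0.4]
gripper_width: 1.001
```

Emit:
play_rows(
  series=[
    [[0,0,0,0],[0,0,0,0],[0,0,0,0],[0,0,0,0],[0,0,0,0],[0,0,0,0],[0,0,0,0]],
  ],
  grip=0,
)

```text
time: 13.45
tcp_pos: [0.6636, -0.0546, 0.0766]
eef_rot: [[0.552, 0.832, 0.056], [0.832, -0.554, 0.016], [0.044, 0.038, -0.998]]
wrist_force: [0.0, -0.3, -0.0]
gripper_width: 0.44
```

```bash
python3 d.py  .6594 -.0538 .078;python3 -c "
from h import *
shot('scene','k3',(210,170,130,130),5)"
```

```text
t 13.45 tcp [ 0.6636 -0.0546  0.0766] jaw 56.44 tilt [ 0.0564  0.0155 -0.9983] w 0.44 F [ 0.  -0.3 -0. ]
units [-0.052 -0.13  -0.054]
```

View pics/k3.png

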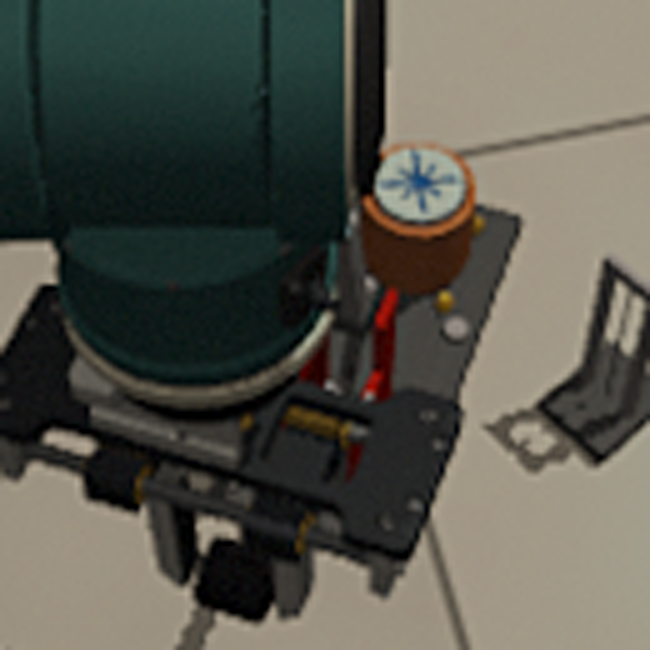

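Emit:
play_rows(
  series=[
    [[0,-0.05,0.1,0],[0,0,0,0],[0,0,0,0],[0,0,0,0]],
  ],
)

```text
time: 13.9
tcp_pos: [0.663, -0.0554, 0.0751]
eef_rot: [[0.553, 0.831, 0.058], [0.832, -0.554, 0.014], [0.044, 0.041, -0.998]]
wrist_force: [0.5, -0.7, 0.3]
gripper_width: 0.342
```

```bash
python3 -c "
from h import *
shot('scene','k4',(210,170,130,130),5)"; python3 d.py  .6594 -.0538 .078
```

```text
t 13.95 tcp [ 0.663  -0.0554  0.0751] jaw 56.4 tilt [ 0.0582  0.0139 -0.9982] w 0.338 F [1.1 0.1 0.5]
units [-0.017 -0.125 -0.103]
```

View pics/k4.png

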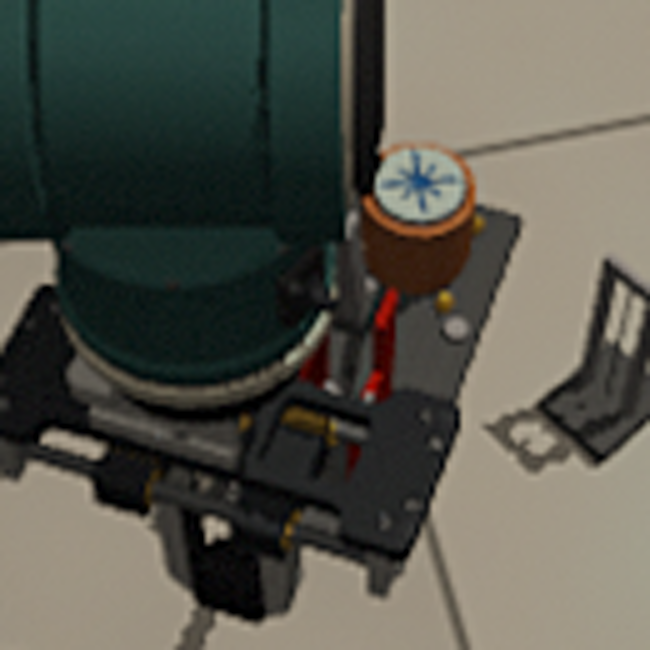

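The knob is pinched (opening 31.8 mm). I'll now work out the arc.

```bash
cat > arc.py <<'E'
import sys
from h import *
# p0 at theta=0 : given; args: list of thetas
p0=np.array([.6628,-.0552,.0755]);ux=np.array([-.8345,.551,0]);L=.12
pos=lambda th:p0+ux*L*(np.cos(.25)-np.cos(.25+th))+np.array([0,0,1])*L*(np.sin(.25+th)-np.sin(.25))
s=r.sense();R=np.array(s["eef_rot"]);p=np.array(s["tcp_pos"])
x=(p-p0)@ux-L*np.cos(.25);z=p[2]-p0[2]+L*np.sin(.25)
print("t",s["time"],"theta est",round(np.arctan2(z,-x)-.25,3),"radius",round(np.hypot(x,z),4),"lat",round(np.cross(ux,p-p0)[2],4),"F",np.round(s["wrist_force"],1),"w",round(s["gripper_width"],3),"tilt",R[:,2].round(3))
for th in map(float,sys.argv[1:]):
    q=pos(th);print(th,(R.T@(q-p)/.03).round(2));p=q
E
python3 arc.py .15 .3 .45 .6 .75 .9 1.05 1.2 1.35 1.5 1.65 1.8
```

```text
t 13.95 theta est -0.004 radius 0.1202 lat 0.0001 F [1.1 0.1 0.5] w 0.338 tilt [ 0.058  0.014 -0.998]
0.15 [ 0.03 -0.18 -0.59]
0.3 [ 0.02 -0.25 -0.54]
0.45 [ 0.02 -0.33 -0.5 ]
0.6 [ 0.02 -0.4  -0.44]
0.75 [ 0.01 -0.46 -0.38]
0.9 [ 0.01 -0.52 -0.31]
1.05 [ 0.01 -0.56 -0.23]
1.2 [ 0.   -0.58 -0.14]
1.35 [-0.   -0.6  -0.05]
1.5 [-0.   -0.6   0.04]
1.65 [-0.01 -0.59  0.13]
1.8 [-0.01 -0.56  0.21]
```

Emit:
play_rows(
  series=[
    [[0.03,-0.18,-0.6,0],[0.02,-0.25,-0.55,0],[0.02,-0.33,-0.5,0]],
  ],
)

```text
time: 14.25
tcp_pos: [0.6406, -0.0408, 0.1223]
eef_rot: [[0.553, 0.831, 0.054], [0.832, -0.554, 0.014], [0.042, 0.037, -0.998]]
wrist_force: [-0.1, 4.1, -7.4]
gripper_width: 0.336
```

```bash
python3 arc.py .5 .65 .8 .95 1.1 1.25 1.4;python3 -c "
from h import *
shot('scene','k5',(210,150,130,130),5)"
```

```text
t 14.25 theta est 0.456 radius 0.1179 lat 0.0002 F [-0.1  4.1 -7.4] w 0.336 tilt [ 0.054  0.014 -0.998]
0.5 [ 0.01 -0.06 -0.18]
0.65 [ 0.02 -0.42 -0.42]
0.8 [ 0.01 -0.48 -0.35]
0.95 [ 0.01 -0.53 -0.28]
1.1 [ 0.01 -0.57 -0.2 ]
1.25 [ 0.   -0.59 -0.11]
1.4 [-0.   -0.6  -0.02]
```

View pics/k5.png

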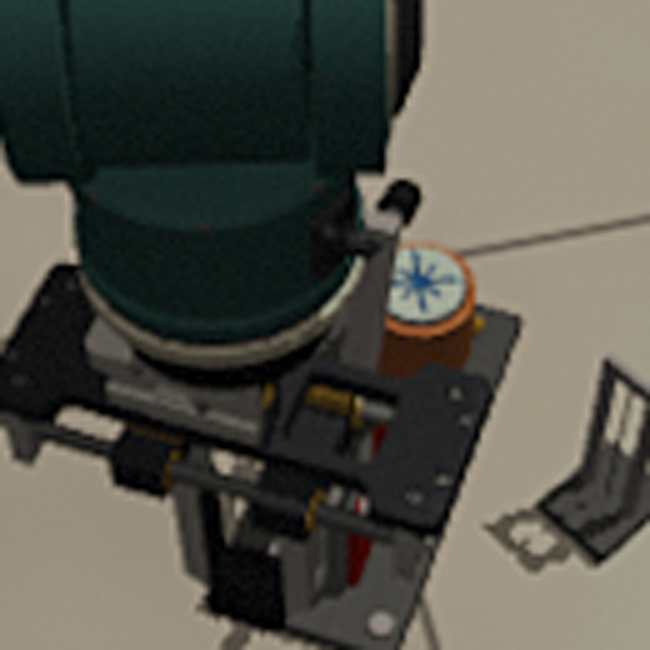

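Emit:
play_rows(
  series=[
    [[0.01,-0.3,-0.4,0],[0.02,-0.44,-0.42,0],[0.01,-0.48,-0.35,0],[0.01,-0.53,-0.28,0]],
  ],
)

```text
time: 14.7
tcp_pos: [0.5882, -0.0065, 0.165]
eef_rot: [[0.551, 0.833, 0.045], [0.833, -0.553, 0.017], [0.039, 0.029, -0.999]]
wrist_force: [1.5, 5.0, -18.9]
gripper_width: 0.334
```

```bash
python3 arc.py 1.1 1.25 1.4 1.55 1.7 1.8;python3 -c "
from h import *
shot('scene','k6',(210,150,130,130),5)"
```

```text
t 14.7 theta est 1.096 radius 0.1223 lat 0.0005 F [  1.5   5.  -18.9] w 0.334 tilt [ 0.045  0.017 -0.999]
1.1 [ 0.01 -0.03  0.07]
1.25 [ 0.   -0.59 -0.1 ]
1.4 [-0.   -0.6  -0.01]
1.55 [-0.   -0.59  0.07]
1.7 [-0.01 -0.58  0.16]
1.8 [-0.01 -0.37  0.16]
```

View pics/k6.png

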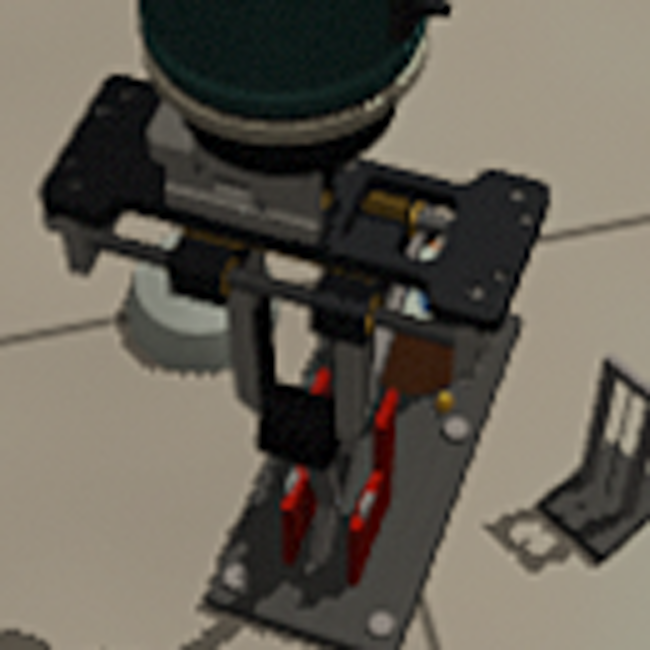

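Emit:
play_rows(
  series=[
    [[0,-0.58,0.02,0],[0,-0.6,0.05,0],[0,-0.59,0.1,0],[0,-0.58,0.18,0]],
  ],
)

```text
time: 15.15
tcp_pos: [0.5318, 0.0313, 0.1609]
eef_rot: [[0.553, 0.831, 0.061], [0.832, -0.554, 0.015], [0.047, 0.042, -0.998]]
wrist_force: [-1.6, -3.6, 9.4]
gripper_width: 0.335
```

```bash
python3 arc.py 1.75 1.85 ;python3 -c "
from h import *
shot('scene','k7',(210,150,130,130),5)"
```

```text
t 15.15 theta est 1.66 radius 0.1221 lat 0.0 F [-1.6 -3.6  9.4] w 0.335 tilt [ 0.061  0.015 -0.998]
1.75 [-0.01 -0.32  0.19]
1.85 [-0.01 -0.36  0.17]
```

View pics/k7.png

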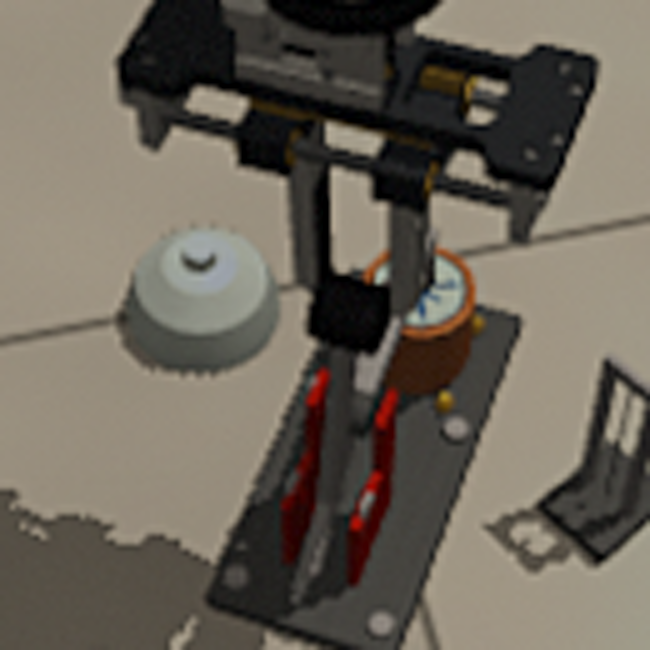

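Emit:
play_rows(
  series=[
    [[0,-0.4,0.25,0],[0,-0.3,0.15,0],[0,0,0,0]],
  ],
)

```text
time: 15.5
tcp_pos: [0.5119, 0.0444, 0.1499]
eef_rot: [[0.551, 0.832, 0.063], [0.833, -0.553, 0.017], [0.049, 0.043, -0.998]]
wrist_force: [12.2, -0.8, -20.8]
gripper_width: 0.342
```

```bash
python3 arc.py 1.75 1.85 ;python3 -c "
from h import *
shot('scene','k8',(210,150,130,130),5)"
```

```text
t 15.5 theta est 1.876 radius 0.1225 lat 0.0001 F [ 12.2  -0.8 -20.8] w 0.342 tilt [ 0.063  0.017 -0.998]
1.75 [ 0.01  0.49 -0.15]
1.85 [-0.01 -0.36  0.17]
```

View pics/k8.png

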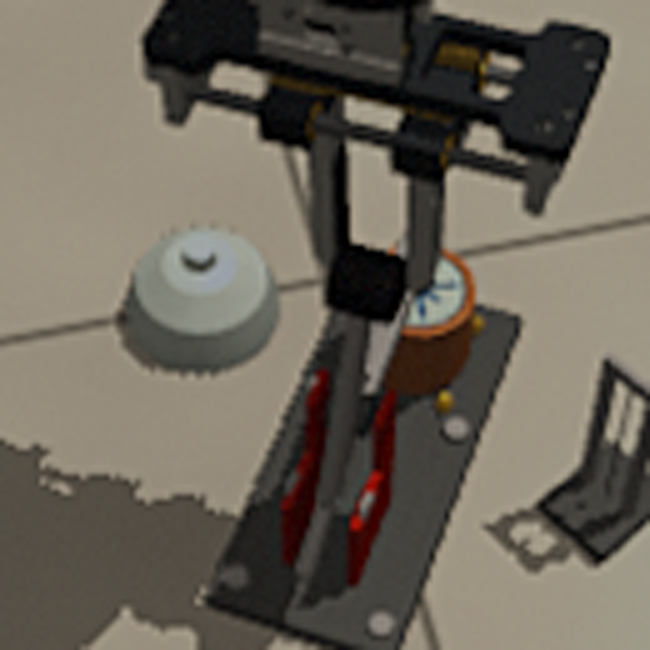

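The handle is at its stop, with reaction forces on the wrist. I'll release it and lift off.

Emit:
play_rows(
  series=[
    [[0,0,0,0],[0,0,0,0],[0,0,0,0],[0,0,0,0]],
  ],
  grip=100,
)

```text
time: 15.95
tcp_pos: [0.5129, 0.044, 0.1512]
eef_rot: [[0.552, 0.831, 0.064], [0.832, -0.554, 0.017], [0.05, 0.044, -0.998]]
wrist_force: [0.4, 1.4, 0.5]
gripper_width: 0.643
```

Emit:
play_rows(
  series=[
    [[0,0,-0.4,0],[0,0,-0.8,0],[0,0,-0.8,0],[0,0,-0.8,0],[0,0,0,0]],
  ],
)

```text
time: 16.45
tcp_pos: [0.5071, 0.0416, 0.2413]
eef_rot: [[0.553, 0.831, 0.064], [0.832, -0.555, 0.017], [0.05, 0.044, -0.998]]
wrist_force: [0.8, 0.6, -0.8]
gripper_width: 1.001
```

```bash
python3 d.py ;python3 -c "
from h import *
shot('scene','k9',(210,150,130,130),5)"
```

```text
t 16.45 tcp [0.5071 0.0416 0.2413] jaw 56.37 tilt [ 0.0642  0.0167 -0.9978] w 1.001 F [ 0.8  0.6 -0.8]
```

View pics/k9.png

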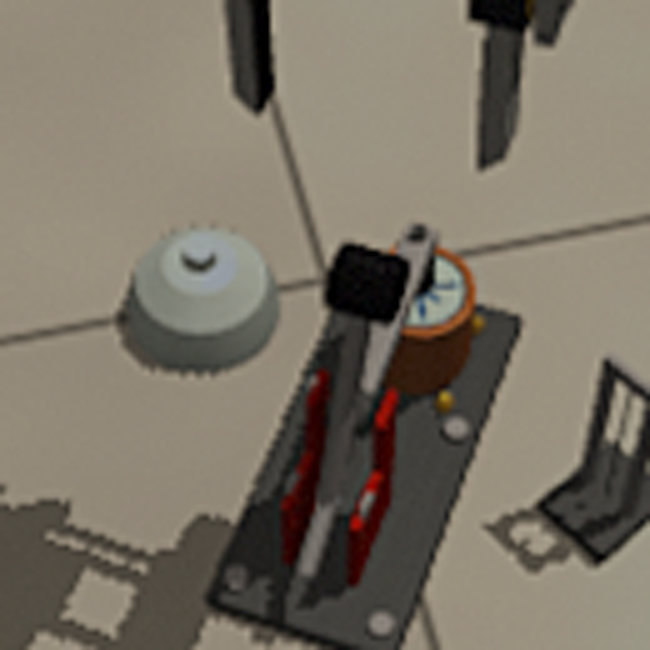

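```bash
python3 - <<'E'
from h import *
k0=np.array([.6594,-.0538,.0977]);ux=np.array([-.8345,.551,0]);L=.12
for th in(1.5,1.6,1.7,1.75,1.8):
    q=k0+ux*L*(np.cos(.25)-np.cos(.25+th));q[2]+=L*(np.sin(.25+th)-np.sin(.25))
    print(th,q.round(3),((proj("scene",q)[0]-[210,150])*5).round(1))
E
```

```text
1.5 [0.545 0.022 0.186] [347.9 316.4]
1.6 [0.535 0.028 0.183] [356.8 299.6]
1.7 [0.525 0.035 0.179] [365.2 285.3]
1.75 [0.521 0.038 0.177] [369.2 279.1]
1.8 [0.516 0.041 0.174] [373.  273.5]
```

Emit:
play_rows(
  series=[
    [[0,0,0,0],[0,0,0,0],[0,0,0,0],[0,0,0,0],[0,0,0,0],[0,0,0,0],[0,0,0,0],[0,0,0,0]],
  ],
)

```text
time: 17.3
tcp_pos: [0.5054, 0.0414, 0.2378]
eef_rot: [[0.553, 0.831, 0.059], [0.832, -0.555, 0.015], [0.045, 0.041, -0.998]]
wrist_force: [0.2, -0.4, 1.0]
gripper_width: 0.998
```

```bash
python3 d.py ;python3 -c "
from h import *
shot('scene','k10',(260,180,60,60),10)"
```

```text
t 17.3 tcp [0.5054 0.0414 0.2378] jaw 56.36 tilt [ 0.0591  0.0152 -0.9981] w 0.998 F [ 0.2 -0.4  1. ]
```

View pics/k10.png

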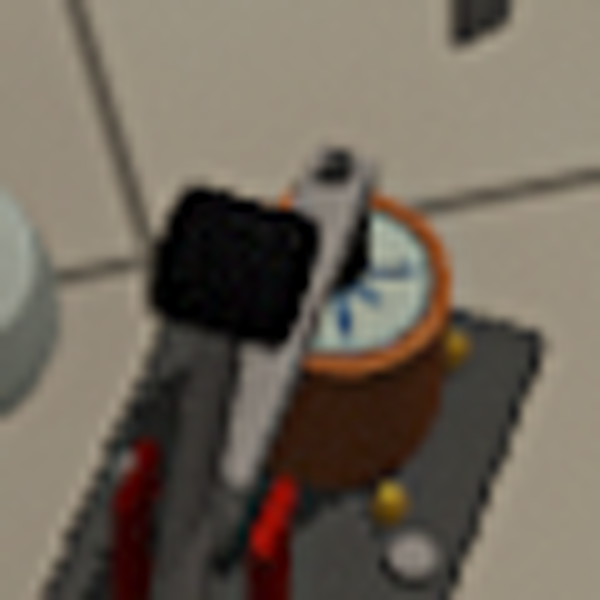

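The knob is where θ ≈ 1.73 puts it, which is locked, and the disc is flush. The hand has been off for over a second, so I'll re-pinch the knob to open the clamp.

```bash
python3 d.py .516 .041 .23 .516 .041 .154
```

```text
t 17.35 tcp [0.5054 0.0414 0.2378] jaw 56.36 tilt [ 0.059   0.0152 -0.9981] w 1.0 F [-0.8 -0.6 -0.2]
units [0.173 0.29  0.28 ]
units [-0.115 -0.103  2.529]
```

Emit:
play_rows(
  series=[
    [[0.15,0.29,0.2,0],[0,-0.05,0.7,0],[-0.05,-0.05,0.8,0],[-0.05,0,0.7,0],[0,0,0.3,0],[0,0,0,0]],
  ],
)

```text
time: 17.95
tcp_pos: [0.5196, 0.0404, 0.1537]
eef_rot: [[0.553, 0.831, 0.061], [0.832, -0.555, 0.015], [0.046, 0.042, -0.998]]
wrist_force: [-0.3, -0.0, 1.1]
gripper_width: 1.0
```

```bash
python3 d.py .516 .041 .154;python3 -c "
from h import *
shot('scene','k11',(210,150,130,130),5)"
```

```text
t 17.95 tcp [0.5196 0.0404 0.1537] jaw 56.36 tilt [ 0.0611  0.0151 -0.998 ] w 1.0 F [-0.3 -0.   1.1]
units [-0.05  -0.111 -0.018]
```

View pics/k11.png

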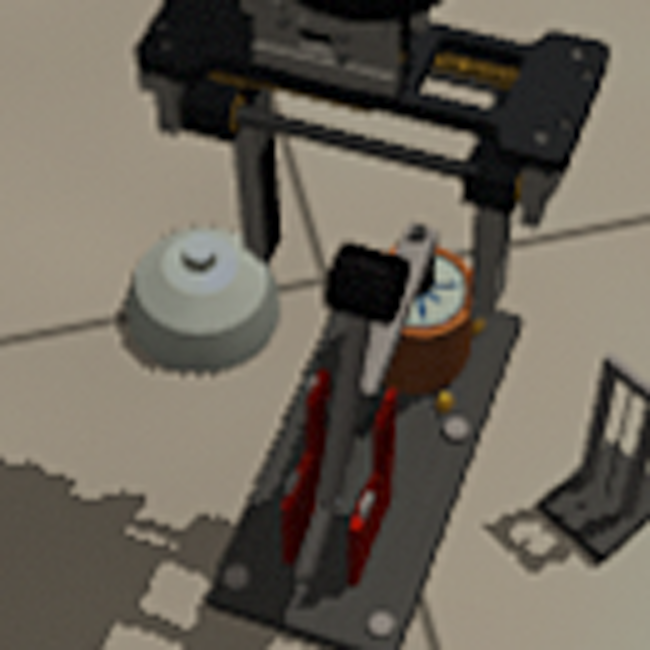

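Emit:
play_rows(
  series=[
    [[-0.03,-0.05,0.05,0],[0,0,0,0],[0,0,0,0],[0,0,0,0],[0,0,0,0],[0,0,0,0],[0,0,0,0],[0,0,0,0]],
  ],
  grip=0,
)

```text
time: 18.8
tcp_pos: [0.5198, 0.0405, 0.1558]
eef_rot: [[0.553, 0.831, 0.066], [0.832, -0.555, 0.016], [0.05, 0.046, -0.998]]
wrist_force: [-13.1, -16.5, 4.0]
gripper_width: 0.357
```

Emit:
play_rows(
  series=[
    [[0,0,0,0],[0,0,0,0]],
  ],
)

```text
time: 19.0
tcp_pos: [0.519, 0.0397, 0.1557]
eef_rot: [[0.554, 0.83, 0.064], [0.831, -0.555, 0.015], [0.048, 0.045, -0.998]]
wrist_force: [1.8, 2.0, 1.0]
gripper_width: 0.338
```

```bash
python3 -c "
from h import *
shot('scene','k12',(210,150,130,130),5)
s=r.sense();print(s['tcp_pos'])"
python3 - <<'E'
import re
s=open('arc.py').read()
s=s.replace("p0=np.array([.6628,-.0552,.0755]);","").replace("L=.12\n","L=.12\nT0=float(sys.argv.pop(1));P0=np.array([float(sys.argv.pop(1)) for _ in range(3)]);p0=P0-ux*L*(np.cos(.25)-np.cos(.25+T0))-np.array([0,0,1])*L*(np.sin(.25+T0)-np.sin(.25))\n")
open('arc2.py','w').write(s)
E
python3 d.py
```

```text
[0.51900221 0.03975745 0.15569951]
t 19.05 tcp [0.519  0.0398 0.1557] jaw 56.35 tilt [ 0.0643  0.0154 -0.9978] w 0.341 F [-1.9 -1.3  2.5]
```

View pics/k12.png

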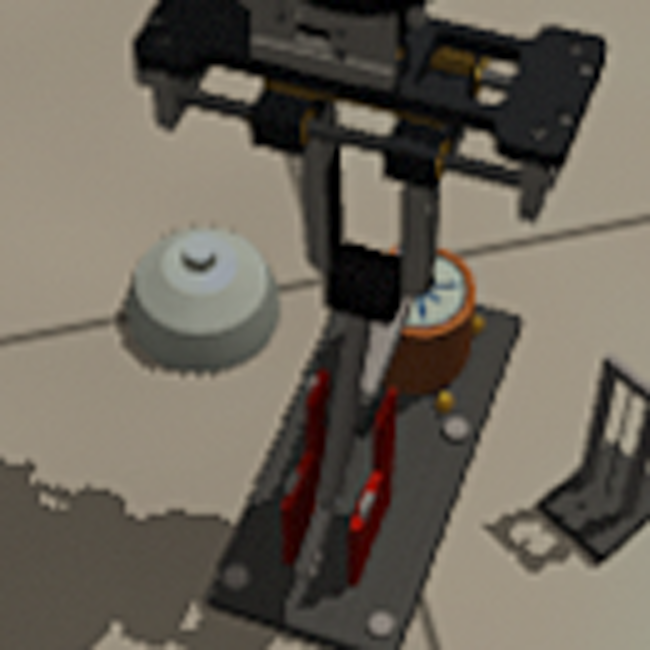

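```bash
python3 arc2.py 1.75 .519 .0398 .1557 1.65 1.5 1.35 1.2 1.05 .9 .75 .6 .45 .3 .15 0 -.05
```

```text
t 19.05 theta est 1.75 radius 0.12 lat 0.0 F [-1.9 -1.3  2.5] w 0.341 tilt [ 0.064  0.015 -0.998]
1.65 [ 0.01  0.38 -0.13]
1.5 [ 0.01  0.59 -0.12]
1.35 [ 0.01  0.6  -0.04]
1.2 [0.   0.6  0.05]
1.05 [-0.    0.58  0.14]
0.9 [-0.01  0.55  0.23]
0.75 [-0.01  0.51  0.31]
0.6 [-0.02  0.46  0.38]
0.45 [-0.02  0.4   0.45]
0.3 [-0.02  0.33  0.5 ]
0.15 [-0.02  0.25  0.54]
0.0 [-0.03  0.17  0.58]
-0.05 [-0.01  0.04  0.2 ]
```

Emit:
play_rows(
  series=[
    [[0.01,0.4,-0.14,0],[0.01,0.6,-0.12,0],[0.01,0.6,-0.04,0],[0,0.6,0.05,0],[0,0.58,0.14,0]],
  ],
)

```text
time: 19.55
tcp_pos: [0.588, -0.0059, 0.163]
eef_rot: [[0.551, 0.832, 0.059], [0.833, -0.553, 0.017], [0.047, 0.04, -0.998]]
wrist_force: [-5.0, 2.4, 5.2]
gripper_width: 0.34
```

```bash
python3 arc2.py 1.75 .519 .0398 .1557 .95 .8 .65 .5 .35 .2 .05 -.05
```

```text
t 19.55 theta est 1.046 radius 0.121 lat 0.0001 F [-5.   2.4  5.2] w 0.34 tilt [ 0.059  0.017 -0.998]
0.95 [-0.    0.35  0.17]
0.8 [-0.01  0.53  0.28]
0.65 [-0.02  0.48  0.36]
0.5 [-0.02  0.42  0.42]
0.35 [-0.02  0.36  0.48]
0.2 [-0.02  0.28  0.53]
0.05 [-0.03  0.2   0.57]
-0.05 [-0.02  0.08  0.39]
```

Emit:
play_rows(
  series=[
    [[0,0.37,0.17,0],[-0.01,0.53,0.28,0],[-0.02,0.48,0.36,0],[-0.02,0.42,0.42,0]],
  ],
)

```text
time: 19.95
tcp_pos: [0.6391, -0.0395, 0.1304]
eef_rot: [[0.552, 0.832, 0.064], [0.833, -0.554, 0.016], [0.049, 0.045, -0.998]]
wrist_force: [2.0, -0.1, -2.7]
gripper_width: 0.342
```

```bash
python3 arc2.py 1.75 .519 .0398 .1557 .45 .3 .15 0 -.05;python3 -c "
from h import *
shot('scene','k13',(210,150,130,130),5)"
```

```text
t 19.95 theta est 0.478 radius 0.1259 lat -0.0 F [ 2.  -0.1 -2.7] w 0.342 tilt [ 0.064  0.016 -0.998]
0.45 [-0.01 -0.08  0.21]
0.3 [-0.02  0.33  0.5 ]
0.15 [-0.03  0.25  0.54]
0.0 [-0.03  0.17  0.58]
-0.05 [-0.01  0.04  0.2 ]
```

View pics/k13.png

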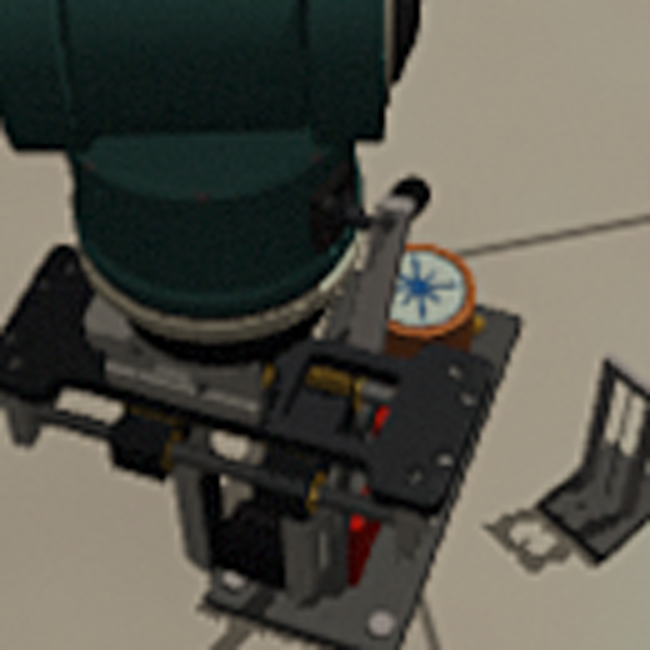

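Emit:
play_rows(
  series=[
    [[-0.01,0.1,0.4,0],[-0.02,0.3,0.5,0],[-0.03,0.22,0.55,0],[-0.03,0.17,0.58,0],[0,0,0,0]],
  ],
)

```text
time: 20.5
tcp_pos: [0.6691, -0.059, 0.069]
eef_rot: [[0.553, 0.83, 0.074], [0.831, -0.556, 0.012], [0.051, 0.055, -0.997]]
wrist_force: [-1.7, 1.9, 5.3]
gripper_width: 0.344
```

```bash
python3 arc2.py 1.75 .519 .0398 .1557 .3 .15 0 -.05
```

```text
t 20.5 theta est -0.079 radius 0.1316 lat -0.0003 F [-1.7  1.9  5.3] w 0.344 tilt [ 0.074  0.012 -0.997]
0.3 [ 0.06 -0.84 -1.39]
0.15 [-0.03  0.24  0.55]
0.0 [-0.03  0.16  0.58]
-0.05 [-0.01  0.03  0.2 ]
```

Emit:
play_rows(
  series=[
    [[0,0,0,0],[0,0,0,0],[0,0,0,0],[0,0,0,0],[0,0,0,0]],
  ],
  grip=100,
)

```text
time: 21.0
tcp_pos: [0.6692, -0.0588, 0.0692]
eef_rot: [[0.553, 0.83, 0.074], [0.831, -0.555, 0.012], [0.051, 0.055, -0.997]]
wrist_force: [0.1, 0.2, 0.6]
gripper_width: 0.732
```

Emit:
play_rows(
  series=[
    [[0.03,0.03,-0.5,0],[0.04,0.05,-0.9,0],[0.05,0.05,-0.95,0],[0.05,0.05,-0.95,0],[0.05,0,-0.95,0],[0.05,0,-0.95,0],[0.05,0,-0.95,0],[0.05,0,-0.95,0]],
  ],
)

```text
time: 21.8
tcp_pos: [0.6616, -0.0555, 0.2963]
eef_rot: [[0.555, 0.829, 0.073], [0.831, -0.557, 0.012], [0.051, 0.054, -0.997]]
wrist_force: [0.9, -0.2, -0.5]
gripper_width: 0.999
```

```bash
python3 d.py .6594 -.0538 .30 .455 .0816 .30;python3 -c "
from h import *
shot('scene','k14',(210,150,130,150),5)"
```

```text
t 21.8 tcp [ 0.6616 -0.0555  0.2963] jaw 56.27 tilt [ 0.073   0.0121 -0.9973] w 0.999 F [ 0.9 -0.2 -0.5]
units [ 0.013 -0.088 -0.128]
units [-0.029 -8.161 -0.443]
```

View pics/k14.png

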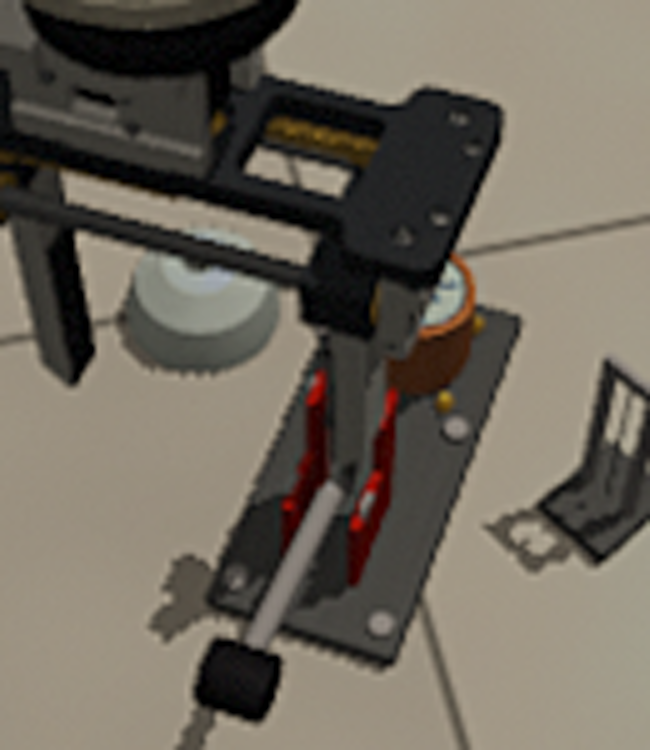

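The handle is fully open: the knob is back at its starting pixel position. I'll return over the nest.

Emit:
play_rows(
  series=[
    [[0,-0.6,-0.1,0],[0,-0.95,-0.1,0],[0,-0.95,-0.1,0],[0,-0.95,-0.05,0],[0,-0.95,0,0],[0,-0.95,0,0],[0,-0.95,0,0],[0,-0.95,0,0]],
  ],
)

```text
time: 22.65
tcp_pos: [0.477, 0.0652, 0.3083]
eef_rot: [[0.559, 0.824, 0.091], [0.827, -0.562, 0.012], [0.061, 0.069, -0.996]]
wrist_force: [-0.5, 0.1, 0.9]
gripper_width: 1.0
```

```bash
python3 d.py .455 .0816 .30 .455 .0816 .1
```

```text
t 22.65 tcp [0.477  0.0652 0.3083] jaw 55.97 tilt [ 0.091   0.0119 -0.9958] w 1.0 F [-0.5  0.1  0.9]
units [ 0.025 -0.931  0.214]
units [-0.406 -0.457  6.639]
```

Emit:
play_rows(
  series=[
    [[0,-0.9,0.2,0],[-0.05,-0.06,0.8,0],[-0.06,-0.06,0.9,0],[-0.06,-0.07,0.9,0],[-0.06,-0.07,0.9,0],[-0.06,-0.07,0.9,0],[0,0,0,0]],
  ],
)

```text
time: 23.35
tcp_pos: [0.4525, 0.0831, 0.1715]
eef_rot: [[0.556, 0.825, 0.103], [0.828, -0.56, 0.019], [0.073, 0.075, -0.995]]
wrist_force: [-0.3, 0.5, 0.8]
gripper_width: 1.002
```

```bash
python3 d.py .455 .0816 .12 .455 .0816 .034;python3 -c "
from h import *
shot('scene','p1',(230,150,110,110),6)"
```

```text
t 23.35 tcp [0.4525 0.0831 0.1715] jaw 56.12 tilt [ 0.1027  0.0188 -0.9945] w 1.002 F [-0.3  0.5  0.8]
units [-0.12  -0.03   1.715]
units [-0.21  -0.214  2.851]
```

View pics/p1.png

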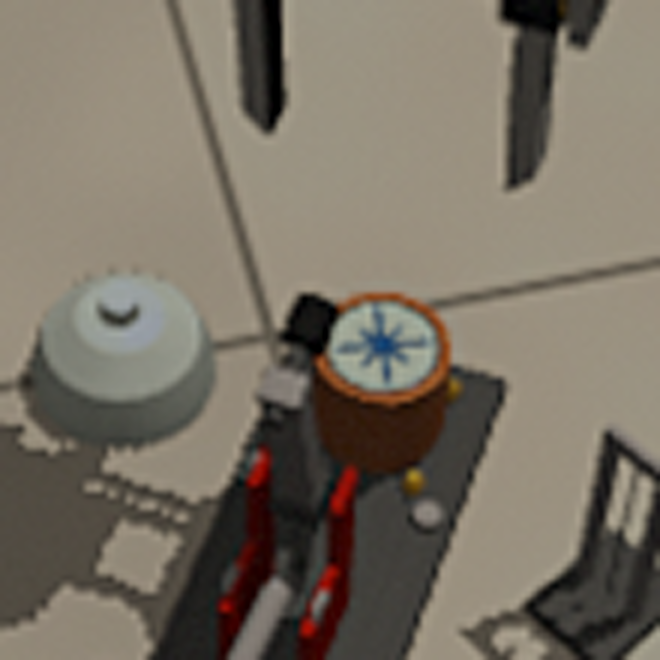

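Emit:
play_rows(
  series=[
    [[-0.12,-0.03,0.5,0],[-0.06,-0.06,0.8,0],[-0.06,-0.06,0.8,0],[-0.06,-0.06,0.8,0],[-0.06,-0.06,0.5,0],[0,0,0,0]],
  ],
)

```text
time: 24.0
tcp_pos: [0.4597, 0.0833, 0.0799]
eef_rot: [[0.555, 0.823, 0.12], [0.827, -0.561, 0.026], [0.089, 0.085, -0.992]]
wrist_force: [0.4, 0.7, 0.8]
gripper_width: 1.003
```

```bash
python3 d.py .455 .0816 .036;python3 -c "
from h import *
shot('scene','p2',(230,150,110,110),6)"
```

```text
t 24.0 tcp [0.4597 0.0833 0.0799] jaw 56.15 tilt [ 0.1197  0.0261 -0.9925] w 1.003 F [0.4 0.7 0.8]
units [-0.264 -0.221  1.431]
```

View pics/p2.png

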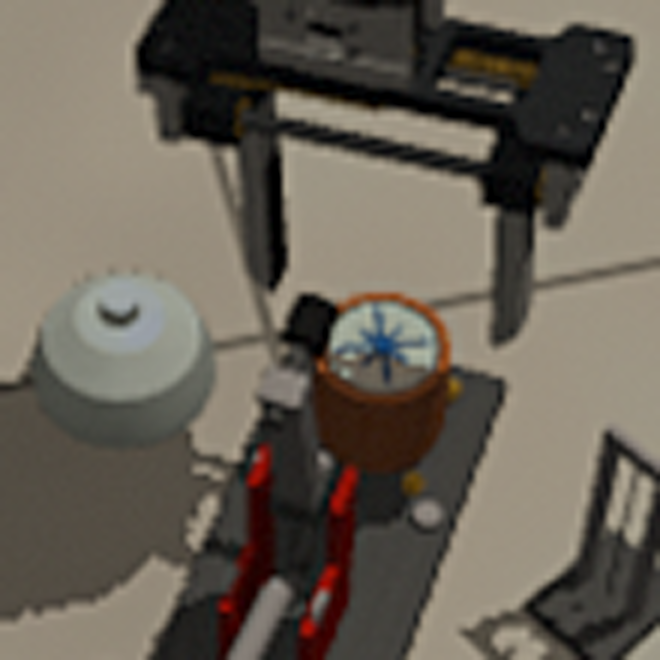

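The disc is visibly flush. The tool has drifted to about 0.12 rad of tilt, and fast descents add to it, so I'll go down slowly.

Emit:
play_rows(
  series=[
    [[-0.12,-0.1,0.2,0],[-0.02,-0.02,0.25,0],[-0.02,-0.02,0.25,0],[-0.02,-0.02,0.25,0],[-0.02,-0.02,0.25,0],[-0.02,-0.02,0.2,0]],
  ],
)

```text
time: 24.65
tcp_pos: [0.4599, 0.0837, 0.0397]
eef_rot: [[0.554, 0.823, 0.128], [0.827, -0.561, 0.03], [0.096, 0.089, -0.991]]
wrist_force: [-0.1, 0.2, 0.0]
gripper_width: 1.004
```

```bash
python3 d.py .455 .0816 .036;python3 -c "
from h import *
shot('scene','p3',(230,150,110,110),6)"
```

```text
t 24.65 tcp [0.4599 0.0837 0.0397] jaw 56.2 tilt [ 0.1277  0.0298 -0.9914] w 1.004 F [-0.1  0.2  0. ]
units [-0.16  -0.105  0.099]
```

View pics/p3.png

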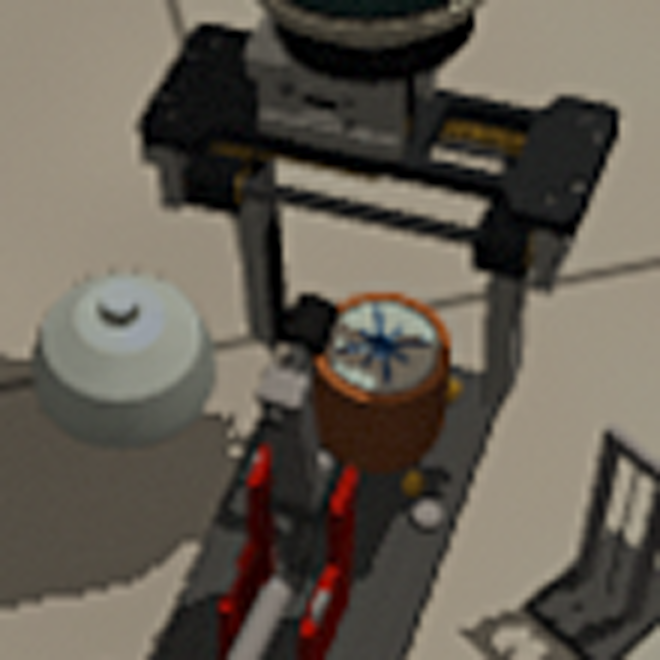

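Emit:
play_rows(
  series=[
    [[-0.1,-0.06,0.06,0],[0,0,0,0]],
  ],
)

```text
time: 24.9
tcp_pos: [0.4559, 0.0818, 0.0359]
eef_rot: [[0.554, 0.823, 0.126], [0.827, -0.561, 0.029], [0.094, 0.088, -0.992]]
wrist_force: [0.4, -0.3, -0.3]
gripper_width: 0.999
```

Emit:
play_rows(
  series=[
    [[0,0,0,0],[0,0,0,0],[0,0,0,0],[0,0,0,0],[0,0,0,0],[0,0,0,0],[0,0,0,0]],
  ],
  grip=0,
)

```text
time: 25.6
tcp_pos: [0.4568, 0.0822, 0.0368]
eef_rot: [[0.554, 0.823, 0.128], [0.827, -0.561, 0.03], [0.096, 0.089, -0.991]]
wrist_force: [0.4, 0.7, -1.8]
gripper_width: 0.627
```

```bash
python3 d.py .455 .0816 .036;python3 -c "
from h import *
shot('scene','p4',(230,150,110,110),6)"
```

```text
t 25.6 tcp [0.4568 0.0822 0.0368] jaw 56.2 tilt [ 0.1275  0.0296 -0.9914] w 0.627 F [ 0.4  0.7 -1.8]
units [-0.052 -0.039  0.019]
```

View pics/p4.png

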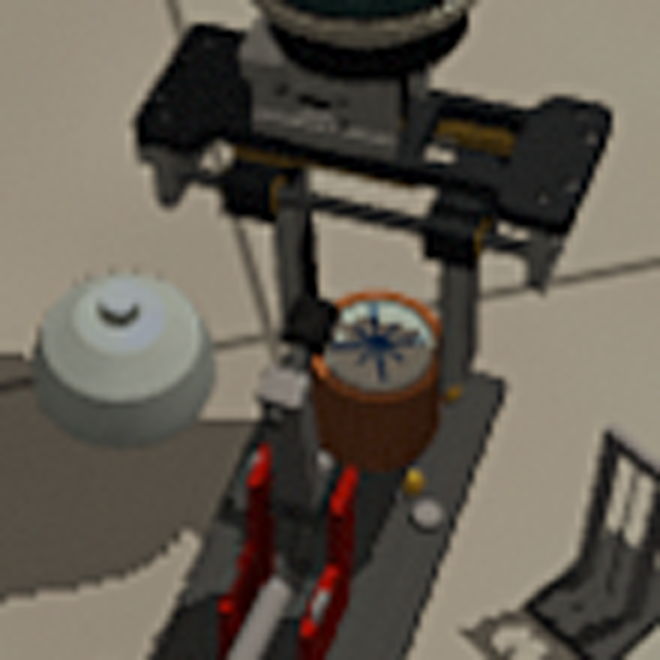

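The cup is held. I'll lift it vertically.

Emit:
play_rows(
  series=[
    [[0.03,0.03,-0.3,0],[0.05,0.05,-0.5,0],[0.08,0.08,-0.9,0],[0.08,0.08,-0.9,0],[0.08,0.08,-0.9,0],[0.08,0.08,-0.9,0],[0.08,0.08,-0.9,0],[0.08,0.08,-0.9,0]],
  ],
)

```text
time: 26.45
tcp_pos: [0.4515, 0.0783, 0.2308]
eef_rot: [[0.557, 0.822, 0.118], [0.826, -0.563, 0.024], [0.086, 0.084, -0.993]]
wrist_force: [0.5, 0.5, -4.2]
gripper_width: 0.633
```

```bash
python3 d.py .50 -.333 .23 .50 -.333 .06;python3 -c "
from h import *
shot('scene','p5')"
```

```text
t 26.45 tcp [0.4515 0.0783 0.2308] jaw 56.0 tilt [ 0.1176  0.0242 -0.9928] w 0.633 F [ 0.5  0.5 -4.2]
units [-10.425   9.048  -0.115]
units [-0.488 -0.474  5.626]
```

View pics/p5.png

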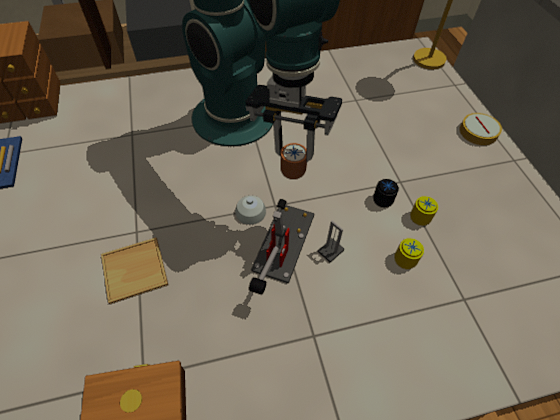

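Emit:
play_rows(
  series=[
    [[-0.6,0.1,-0.1,0],[-0.9,0.3,-0.05,0],[-0.9,0.6,0,0],[-0.9,0.8,0,0],[-0.9,0.9,0,0],[-0.9,0.9,0,0],[-0.9,0.9,0,0],[-0.9,0.9,0,0]],
  ],
)

```text
time: 27.3
tcp_pos: [0.4679, -0.1897, 0.2391]
eef_rot: [[0.551, 0.825, 0.126], [0.829, -0.559, 0.03], [0.095, 0.088, -0.992]]
wrist_force: [1.2, 0.8, -2.3]
gripper_width: 0.624
```

```bash
python3 d.py .50 -.333 .23 .50 -.333 .06
```

```text
t 27.3 tcp [ 0.4679 -0.1897  0.2391] jaw 56.38 tilt [ 0.1261  0.0304 -0.9916] w 0.624 F [ 1.2  0.8 -2.3]
units [-3.399  3.522  0.292]
units [-0.541 -0.498  5.619]
```

Emit:
play_rows(
  series=[
    [[-0.85,0.85,0.05,0],[-0.85,0.85,0.05,0],[-0.8,0.85,0.05,0],[-0.6,0.6,0.05,0],[-0.3,0.3,0,0],[0,0,0,0]],
  ],
)

```text
time: 27.9
tcp_pos: [0.4948, -0.3423, 0.2327]
eef_rot: [[0.556, 0.822, 0.123], [0.826, -0.563, 0.029], [0.093, 0.085, -0.992]]
wrist_force: [-0.4, 0.7, -3.2]
gripper_width: 0.628
```

```bash
python3 d.py .50 -.333 .12 .50 -.333 .06;python3 -c "
from h import *
shot('scene','p6')"
```

```text
t 27.9 tcp [ 0.4948 -0.3423  0.2327] jaw 56.07 tilt [ 0.1227  0.0294 -0.992 ] w 0.628 F [-0.4  0.7 -3.2]
units [ 1.000e-03 -3.500e-01  3.757e+00]
units [-0.186 -0.17   1.984]
```

View pics/p6.png

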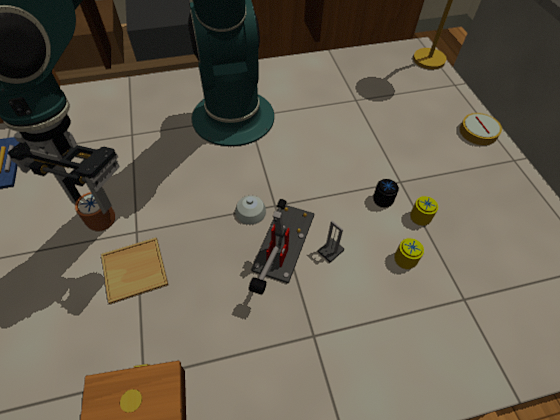

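Emit:
play_rows(
  series=[
    [[0,-0.35,0.3,0],[-0.05,-0.05,0.6,0],[-0.05,-0.05,0.6,0],[-0.05,-0.05,0.6,0],[-0.05,-0.05,0.6,0],[-0.05,-0.05,0.6,0],[-0.05,-0.05,0.6,0],[-0.05,-0.05,0.4,0]],
  ],
)

```text
time: 28.75
tcp_pos: [0.4884, -0.3235, 0.1014]
eef_rot: [[0.548, 0.827, 0.127], [0.83, -0.556, 0.035], [0.1, 0.086, -0.991]]
wrist_force: [-0.4, 0.4, -3.5]
gripper_width: 0.631
```

```bash
python3 d.py .50 -.333 .06 .50 -.333 .034;python3 -c "
from h import *
shot('scene','p7',(60,190,130,120),5)"
```

```text
t 28.75 tcp [ 0.4884 -0.3235  0.1014] jaw 56.58 tilt [ 0.1269  0.0354 -0.9913] w 0.631 F [-0.4  0.4 -3.5]
units [-0.191  0.377  1.407]
units [-0.087 -0.075  0.859]
```

View pics/p7.png

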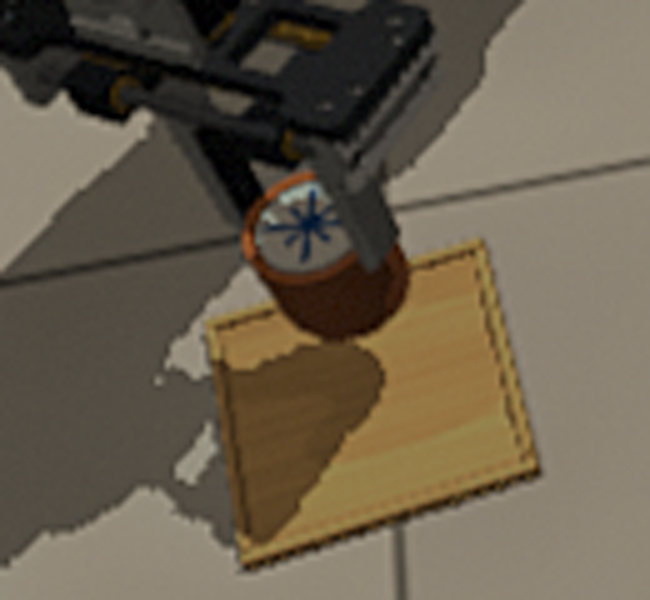

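Emit:
play_rows(
  series=[
    [[-0.18,0.33,0.3,0],[-0.03,-0.02,0.4,0],[-0.03,-0.02,0.4,0],[-0.03,-0.02,0.3,0],[-0.03,-0.02,0.2,0],[0,0,0,0]],
  ],
)

```text
time: 29.4
tcp_pos: [0.4954, -0.3302, 0.0505]
eef_rot: [[0.546, 0.828, 0.126], [0.832, -0.554, 0.038], [0.101, 0.084, -0.991]]
wrist_force: [-0.1, -0.5, -2.9]
gripper_width: 0.629
```

```bash
python3 d.py .50 -.333 .034;python3 -c "
from h import *
shot('scene','p8',(60,190,130,120),5)"
```

```text
t 29.4 tcp [ 0.4954 -0.3302  0.0505] jaw 56.7 tilt [ 0.1261  0.0378 -0.9913] w 0.629 F [-0.1 -0.5 -2.9]
units [-0.05   0.133  0.56 ]
```

View pics/p8.png

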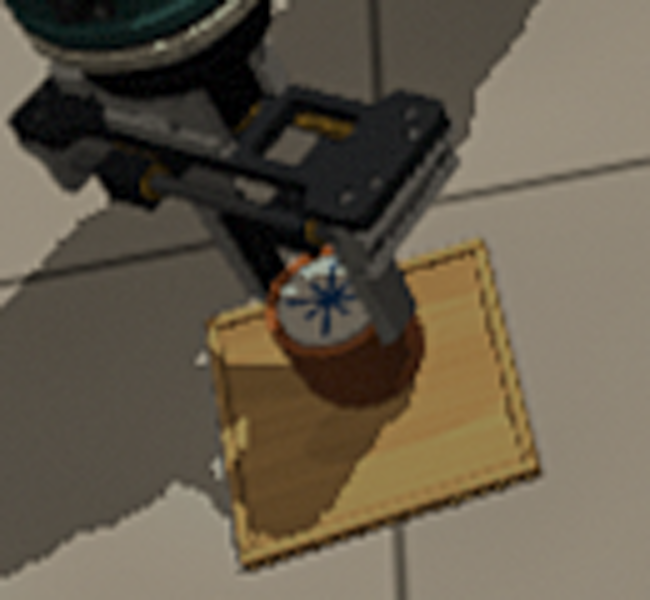

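Emit:
play_rows(
  series=[
    [[-0.05,0.15,0.2,0],[-0.02,0,0.15,0],[-0.01,0,0.1,0],[0,0,0,0]],
  ],
)

```text
time: 29.85
tcp_pos: [0.5007, -0.3351, 0.0375]
eef_rot: [[0.546, 0.828, 0.128], [0.832, -0.554, 0.037], [0.101, 0.086, -0.991]]
wrist_force: [-0.2, 0.6, -2.3]
gripper_width: 0.628
```

```bash
python3 d.py .50 -.333 .034
```

```text
t 29.85 tcp [ 0.5007 -0.3351  0.0375] jaw 56.72 tilt [ 0.1279  0.0367 -0.9911] w 0.628 F [-0.2  0.6 -2.3]
units [ 0.034 -0.068  0.116]
```

Emit:
play_rows(
  series=[
    [[0,0,0.1,0],[0,0,0.05,0]],
  ],
)

```text
time: 30.05
tcp_pos: [0.5014, -0.335, 0.033]
eef_rot: [[0.546, 0.828, 0.128], [0.832, -0.554, 0.037], [0.101, 0.087, -0.991]]
wrist_force: [-0.8, 0.1, -3.8]
gripper_width: 0.625
```

Emit:
play_rows(
  series=[
    [[0,0,0.06,0],[0,0,0.04,0]],
  ],
)

```text
time: 30.25
tcp_pos: [0.5021, -0.335, 0.0308]
eef_rot: [[0.546, 0.828, 0.129], [0.832, -0.554, 0.037], [0.102, 0.087, -0.991]]
wrist_force: [-8.8, 7.8, 28.1]
gripper_width: 0.627
```

```bash
python3 d.py .50 -.333 .031;python3 -c "
from h import *
shot('scene','p9',(60,190,130,120),5)"
```

```text
t 30.25 tcp [ 0.5021 -0.335   0.0308] jaw 56.71 tilt [ 0.1292  0.0368 -0.9909] w 0.627 F [-8.8  7.8 28.1]
units [ 0.019 -0.095 -0.014]
```

View pics/p9.png

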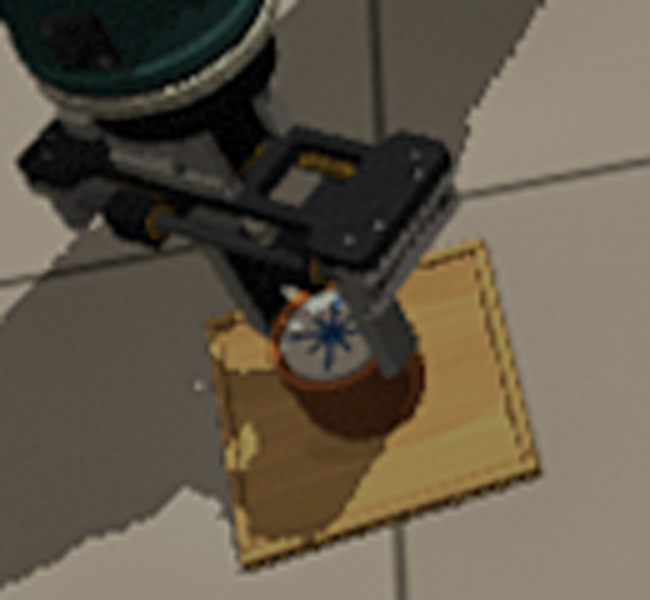

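Contact: 28 N upward, so the cup rests on the tray floor. I'll release it and rise along the tool axis.

Emit:
play_rows(
  series=[
    [[0,0,0,0],[0,0,0,0],[0,0,0,0],[0,0,0,0],[0,0,0,0],[0,0,0,0]],
  ],
  grip=100,
)

```text
time: 30.9
tcp_pos: [0.503, -0.3355, 0.0317]
eef_rot: [[0.546, 0.828, 0.131], [0.832, -0.554, 0.036], [0.102, 0.09, -0.991]]
wrist_force: [-0.2, 0.1, -0.9]
gripper_width: 1.001
```

```bash
python3 d.py ;python3 -c "
from h import *
shot('scene','p10',(60,190,130,120),5)"
```

```text
t 30.9 tcp [ 0.503  -0.3355  0.0317] jaw 56.73 tilt [ 0.1313  0.0359 -0.9907] w 1.001 F [-0.2  0.1 -0.9]
```

View pics/p10.png

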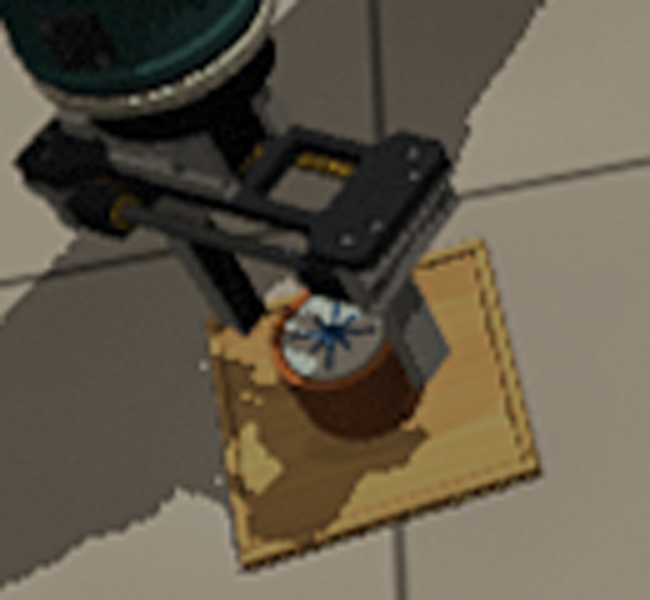

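Emit:
play_rows(
  series=[
    [[0.03,0.03,-0.4,0],[0.05,0.05,-0.7,0],[0.05,0.05,-0.9,0],[0.05,0.05,-0.9,0],[0.05,0,-0.9,0],[0,0,-0.9,0],[0,0,-0.9,0],[0,0,-0.5,0]],
  ],
)

```text
time: 31.75
tcp_pos: [0.4846, -0.3398, 0.2246]
eef_rot: [[0.548, 0.826, 0.129], [0.83, -0.556, 0.036], [0.101, 0.087, -0.991]]
wrist_force: [-0.3, 0.1, 0.4]
gripper_width: 0.998
```

```bash
python3 d.py ;python3 - <<'E'
from h import *
shot('scene','q1');shot('top','q2')
t=np.linspace(0,2*np.pi,60)
for n,f,b in(("scene","q1",(60,190,130,120)),("top","q2",(350,170,110,110))):
    im=cv2.imread(f"pics/{f}.png");hs=cv2.cvtColor(im,cv2.COLOR_BGR2HSV)
    x,y,w,h=b;cv2.imwrite(f"pics/{f}c.png",cv2.resize(im[y:y+h,x:x+w],None,fx=5,fy=5,interpolation=2))
E
```

```text
t 31.75 tcp [ 0.4846 -0.3398  0.2246] jaw 56.56 tilt [ 0.1289  0.036  -0.991 ] w 0.998 F [-0.3  0.1  0.4]
```

View pics/q1.png

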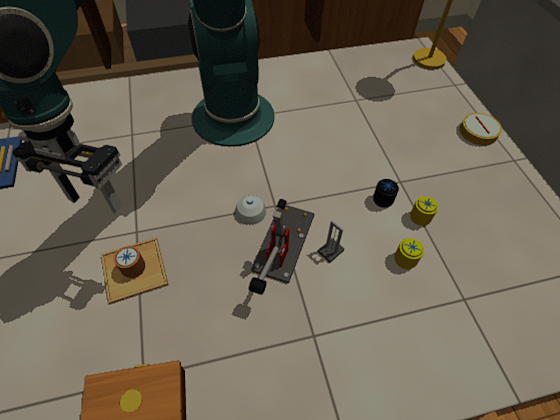

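View pics/q1c.png

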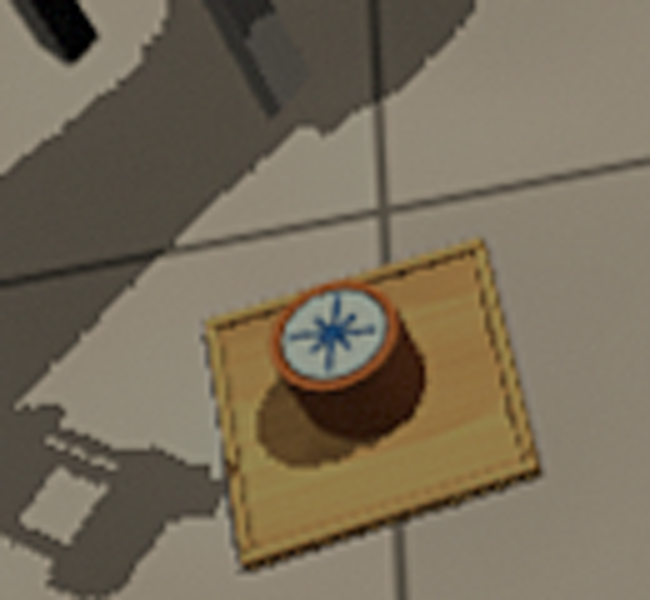

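View pics/q2c.png

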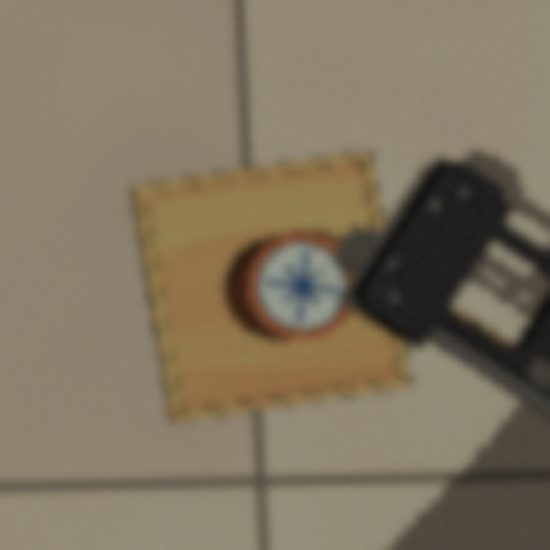

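```bash
python3 - <<'E'
from h import *
S=lambda x,y:(60+(x+.5)/5-.5,190+(y+.5)/5-.5)
T=lambda x,y:(350+(x+.5)/5-.5,170+(y+.5)/5-.5)
print("cup",onz("scene",*S(336,337),.066),onz("top",*T(300,287),.066),tri(S(334,334),T(302,286)))
print("foot scene",onz("scene",*S(367,395),.006))
print("tray scene",np.mean([onz("scene",*S(*q),.012) for q in((208,320),(485,240),(540,468),(241,560))],0))
print("tray top",np.mean([onz("top",*T(*q),.012) for q in((132,185),(370,152),(410,380),(172,420))],0))
a=cv2.imread("pics/scene0.png").astype(int);b=cv2.imread("pics/q1_raw.png").astype(int)
for nm,(x,y,w,h) in dict(vane=(315,220,32,45),cover=(233,192,36,35),knob=(245,270,26,26)).items():print(nm,np.abs(a-b)[y:y+h,x:x+w].mean().round(2))
E
```

```text
cup [ 0.50154862 -0.33600931  0.066     ] [ 0.49849849 -0.33376595  0.066     ] (array([ 0.49902464, -0.33630074,  0.06462577]), np.float64(0.0018654517944166125))
foot scene [ 0.50017492 -0.33891325  0.006     ]
tray scene [ 0.50239156 -0.33592295  0.012     ]
tray top [ 0.50207477 -0.33395916  0.012     ]
vane 1.02
cover 0.89
knob 1.41
```

The cup is upright and within about 4 mm of the tray's middle. The rim is at z ≈ 0.065, so the cup is on the tray floor. The disc is flush, the handle open, and the vane and cover unmoved. I'll hand in the job.

```bash
python3 -c "
from cell import r
print(r.close_job())"
```

```text
the job is handed in; nothing more can be done
None
```

I carried out the whole job and handed it in at about 32 s of the 72 s allowed; the interface reports no verdict.

- **Nest:** the cup stood between the pins with the disc still proud and the clamp open, and I took my hand off.
- **Clamp:** I pinched the knob and swung the handle over centre to its stop. I then let go for over a second. The knob sat where a handle angle of about 1.73 rad puts it, which is locked, and the disc looked flush.
- **Reopening:** I swung the handle back until the knob was at its starting pixel position, with the cup still in the nest.
- **Tray:** I carried the cup over, set it down, let go and lifted clear.

Last checks, all from the camera pictures:

- **Cup position:** the cup is about 1 to 4 mm from the tray's middle, depending on the view. Its rim is at about 65 mm against the 66 mm expected on the tray floor.
- **Disc and handle:** the disc looks flush and the handle is open.
- **Bystanders:** the picture areas around the vane and cover are unchanged from the start.

Two things did not agree with expectations:

- **Fingertips:** they appeared about 27 mm higher than the stated TCP and nose length imply, so I set heights by the pictures and by contact force.
- **Tool tilt:** the tool drifted to about 0.13 rad during the moves, and the cup was visibly tilted while I carried it to the tray. I saw no sign of it nearing the 0.5 rad limit, and it settled flat once released.

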